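# Sort loose bolts and bearings into the bifold-topped parts chest

### The job

Fold the bifold door on top of the grey parts chest right open by pulling its handle, then put every bolt that lies on the bench into the square tin inside and every ball bearing into the round tub. When all of them are in, shut the door fully flat again; leave the other things on the bench where they are.

Things in the scene. Friction and masses are not known exactly. Their poses are not given: they have to be found in the camera images.
- chest: grey parts chest fixed on the bench, 220 mm (x) by 420 mm (y), 120 mm high to the door's underside; side rails (the tracks) along y at x = +-117 mm, 12 mm wide, 134 mm high. Origin at the centre of its underside. Inside 200 by 372 mm, floor 30 mm above the bench. A wooden bifold door covers its top: panels A and B, each 180 mm long in y, 216 mm wide, 10 mm thick.
- jamb_hinge (a point): middle of panel A's hinge on the chest, at (0, 180, 120) mm in the chest's frame, at the panel's underside. A runs from here towards -y when closed.
- fold_edge (a point): middle of the hinge that joins panels A and B, at their undersides. It rises as the door opens: in the chest's frame it is at x = 0, y = 180 - 180 cos a, z = 120 + 180 sin a mm, a being the door angle. B slopes down from it at the same angle a, and B's free edge runs in the rails from y = -180 mm (closed) towards +y.
- panel_a (a joint): door angle a in rad, that of panel A: 0 closed and flat, 1.48 at the stop (both panels folded up, a standing stack at the chest's +y end). Starts closed or ajar, up to 0.2. Stiff hinges: the door stays at any angle it is left at; it moves under 3 to 12 N at the handle.
- grip (a point): middle of the handle bar: round, steel, 12 mm thick, 100 mm long, parallel to the chest's x, on a leg at each end. In the chest's frame it lies (-35 cos a - 52 sin a) mm in y and (-35 sin a + 52 cos a) mm in z from fold_edge: 42 mm off B's outer face. z is B's outward normal. The bar can turn in a grip, so the hand may stay pointing down while the door folds.
- handle: the door handle (the bar and its legs); origin on panel B's upper face below the middle of the bar.
- round_tub: round aluminium tub fixed inside the chest under the door, outer diameter 120 mm, 50 mm high, walls and floor 3 mm; origin at the centre of its underside (30 mm above the bench). For the ball bearings. Its centre is at y = -115 or +15 mm in the chest's frame, the square tin at the other.
- square_tin: square steel tin fixed inside the chest under the door, 120 by 120 mm outside, 50 mm high, walls and floor 3 mm, sides parallel to the chest's; origin at the centre of its underside (30 mm above the bench). For the bolts.
- bolt0: steel hex bolt with a nut on it, lying flat, 72 mm long along its x axis (head x = -34 to -24 mm, nut 24 to 35, end 38), head and nut 22 mm across flats, bare shank 14 mm thick between; origin on its axis at mid-shank, 11 mm above what it lies on; 80 to 130 g. May be absent (None).
- bolt1: steel hex bolt with a nut on it, lying flat, 72 mm long along its x axis (head x = -34 to -24 mm, nut 24 to 35, end 38), head and nut 22 mm across flats, bare shank 14 mm thick between; origin on its axis at mid-shank, 11 mm above what it lies on; 80 to 130 g. May be absent (None).
- bolt2: steel hex bolt with a nut on it, lying flat, 72 mm long along its x axis (head x = -34 to -24 mm, nut 24 to 35, end 38), head and nut 22 mm across flats, bare shank 14 mm thick between; origin on its axis at mid-shank, 11 mm above what it lies on; 80 to 130 g. May be absent (None).
- bearing0: steel ball bearing with a dark seal, a disc 40 mm in diameter and 18 mm thick, lying flat; origin at its centre, 9 mm above what it lies on; z is its axis; 70 to 120 g. May be absent (None).
- bearing1: steel ball bearing with a dark seal, a disc 40 mm in diameter and 18 mm thick, lying flat; origin at its centre, 9 mm above what it lies on; z is its axis; 70 to 120 g. May be absent (None).
- bearing2: steel ball bearing with a dark seal, a disc 40 mm in diameter and 18 mm thick, lying flat; origin at its centre, 9 mm above what it lies on; z is its axis; 70 to 120 g. May be absent (None).
- grease_tin: bystander among the parts: small red tin with a steel lid, 54 mm in diameter, 48 mm high; origin at the centre of its underside.
- socket: bystander among the parts: upright steel wrench socket, 28 mm in diameter, 36 mm high; origin at the centre of its underside.
- screwdriver: bystander: screwdriver lying beyond the parts, about along the world's y, 20 to 30 mm thick.
- spray_can: bystander: blue spray can, 54 mm in diameter, 120 mm high, standing beyond the parts; origin at the centre of its underside.
Not all that is in view belongs to the job. Leave any blue look-alike of the bolt0 alone.

How it is judged:
By the outcome, as a careful person would: the job done as asked, in the order asked, and still so for the second after the job is handed in, with the robot touching nothing.
Of bolt0, bolt1, bolt2, bearing0, bearing1, bearing2 only 4 to 6 are there at a start; the rules pass over those that are not, and their reading is None.
At some moment in a run one of bolt0, bolt1, bolt2, bearing0, bearing1, bearing2 may be knocked a few centimetres aside while the robot is not near it.
Once in a run the grip may slacken for a moment while it holds something.
It also fails if it takes over 210 s, if anything falls off the work surface, if the arm or the gripper's body presses on something with over 40 N, if the wrist force passes 120 N, or if a joint passes its speed limit or range.

### The arm

A 6-joint arm with a two-finger parallel gripper is mounted at the origin on the work surface. World frame = base frame: x ahead of the robot, y to its left, z up, the work surface at z = 0. Lengths are in mm, angles in rad, forces in N, time in s.
With the tool pointing down it reaches from about 250 to 800 mm from the base axis. Payload 8.5 kg.
Tool frame: the origin (TCP) lies at the very end of the fingers, on their centre line; the grasp point (between the pads) lies 19 mm behind it (bot.grasp_offset is the distance from the TCP to the grasp point, in mm); z points along the fingers, y is the line along which they close (so a half turn about z gives the same grasp; the last joint's range is limited). The gripper opens to 85 mm and grips with 20 to 120 N. Pads are 22 mm wide; open, the fingers measure 114 mm over their backs; the gripper's body (76 mm by 85 mm) begins 54 mm behind the grasp point. The pads swing forward as they close: fully open they stand 13 mm farther back than shut.
Start: joints at [-1.228, 0.238, -0.013, 1.319, 0, 1.571], TCP at [176.449, -494.413, 231.276] pointing down, gripper open.
Joint ranges: [-2.66, 2.66], [-1.03, 1.9], [-1.14, 1.46], [-1.82, 2.27], [-1.45, 1.34], [-3.14, 3.14]. Speed limits (rad/s): [2.22, 2.22, 2.79, 3.14, 3.14, 3.14].

### API

Orientations are given as a unit quaternion [w, x, y, z].
In Python, from bench import bot gives the robot as it stands.
- The arm moves only by the shell command python3 -m jog 'ROWS' [OPENING] [FORCE]. ROWS is JSON, a list of rows, each an object with "linear": the shift along the world's x, y, z each as a share of 0.4 m, from -1 to 1, a list of three; "twist": the turn, a rotation vector about the world's x, y, z each as a share of 180 degrees, from -1 to 1, a list of three. A call has 1 to 8 rows; each row is the pose to reach, as a shift and turn from the pose commanded when the call began, turning the shorter way round; what a row does not reach only later rows make up. A row lasts 1/12 s, in which the tool goes at most 41.7 mm and 7.16 degrees, less where a joint would pass 70% of its speed; a pose out of reach is approached as far as the arm can. A call with a number of a shift or a turn outside -1 to 1 is refused whole. A call with a gripper value outside its range is refused whole. OPENING is the gripper command: -1 is fully open, 1 is shut, values between are in proportion, set as the call begins (- or left out, the last holds). The fingers move at their own pace and stop on an object; FORCE is the grip in N (left out, the last holds). Time passes only in rows, so rows that repeat a pose let the fingers close. It gives the time, the measured TCP pose, the force, the opening and the grip force at its end, in the units of the state.
- bot.state(): the state, without advancing time (a new reading comes with each control period).
- bot.get_image(name): name is "scene" or "top"; returns a dict with "color" (400x640x3 uint8, red, green, blue), "depth" (400x640 float32, mm along the optical axis (not along the pixel's ray), 0 where there is no reading), "mtx" (3x3 intrinsics, pixels), "R" (3x3) and "t" (3): a world point X has camera coordinates R X + t. Camera axes: x right, y down, z forward; pixel columns grow to the right and rows downward; lengths in mm; the calibration is good to about 2 mm. A picture is of the moment at which its call begins.
- bot.sign_off(): hands the job in; it is judged then, once.
Trained networks look in a picture, given as the dict that the camera call returned (one of the last four; its "shot" number tells which), for a name from the list of things; names that differ only in an ending like _2 or _b are one class to them, and where a whole thing is asked for, a point or a joint stands for the part that bears it (a point fixed in the world has none). Each returns a list of dicts, best first, with "p" (0 to 1); they miss things now and then, are a little off and sometimes report something else, mostly with a low value. They report only what shows in the picture. A call takes as long as a camera call. They do not tell look-alikes from the thing itself.
- bot.regions_of(label, picture): "pixels" (400x640 bool, what is visible of it) and "pixel" ([column, row] in pixels, amid what is visible of it).
The state is a dict: "clock": time; "joint_positions": joint angles; "joint_velocities": joint speeds; "tau": joint torques, N m; "ee_pos": TCP position; "ee_rot": TCP orientation; "contact_force": force on the tool from outside, world axes, zero at the start; "wrist_torque": the same for the moment, N m; "opening": finger opening in mm; "grip_force": force on a finger pad.
Only numpy, scipy, OpenCV 4.12 (cv2) and the standard library are available. Lean on these libraries where they do the work, as an engineer would, in place of code of your own. Each camera call takes 0.05 s, during which the arm holds its last target. There are 200 camera calls.

## Working session

There is one attempt and no reset: what is moved stays moved. The work goes in short steps, Python scripts to look and compute and a shell command to move; the robot and the scene stay as the last step left them, time stands still between calls to the robot, and variables do not carry over. Pictures are saved under pics/ and viewed, at most 14 in all, crops included, and the job is handed in when it is done.

```bash
ls; mkdir -p pics
cat > h.py <<'E'
import numpy as np, cv2
from bench import bot
def save(im,n,crop=None,s=1):
    c=im["color"][:,:,::-1]
    if crop: x0,y0,x1,y1=crop; c=c[y0:y1,x0:x1]
    if s!=1: c=cv2.resize(c,None,fx=s,fy=s,interpolation=cv2.INTER_CUBIC)
    cv2.imwrite("pics/"+n,c)
def pts(im,mask):
    v,u=np.nonzero(mask&(im["depth"]>0)); d=im["depth"][v,u]
    K=im["mtx"]; c=np.c_[(u-K[0,2])/K[0,0]*d,(v-K[1,2])/K[1,1]*d,d]
    return (c-im["t"])@im["R"]
def pix(im,X):
    c=im["R"]@np.array(X,float)+im["t"]; p=im["mtx"]@c; return p[:2]/p[2]
E
python3 - <<'E'
from h import *
for n in("top","scene"):
    im=bot.get_image(n); save(im,n+"0.png")
    print(n,im["mtx"].tolist(),(-im["R"].T@im["t"]).round(0),im["R"].round(2).tolist())
    for l in("bolt0","bearing0","grease_tin","socket","screwdriver","spray_can","handle","chest"):
        for r in bot.regions_of(l,im):
            P=pts(im,r["pixels"])
            if len(P): print(l,round(r["p"],2),np.round(r["pixel"]),len(P),np.median(P,0).round(0),P.min(0).round(0),P.max(0).round(0))
s=bot.state();print(s)
E
```

```text
pics
top [[408.79731043116544, 0.0, 319.4662943438106], [0.0, 408.79731043116544, 196.7725295175476], [0.0, 0.0, 1.0]] [ 288.   17. 1293.] [[-0.03, -1.0, 0.01], [-0.99, 0.03, -0.16], [0.16, -0.01, -0.99]]
bolt0 0.63 [339. 207.] 94 [463. -53.  19.] [433. -81.   2.] [489. -29.  27.]
bolt0 0.62 [445. 171.] 117 [ 564. -386.   19.] [ 529. -402.   -5.] [ 600. -371.   28.]
bolt0 0.62 [364. 244.] 133 [ 348. -131.   18.] [ 337. -167.   -2.] [363. -92.  28.]
bolt0 0.48 [411. 256.] 118 [ 307. -272.   18.] [ 276. -289.   -2.] [ 341. -253.   29.]
bearing0 0.71 [405. 176.] 148 [ 550. -272.   18.] [ 531. -293.   -2.] [ 578. -253.   27.]
bearing0 0.46 [336. 177.] 131 [549. -46.  19.] [531. -63.  -3.] [574. -28.  25.]
grease_tin 0.58 [240. 177.] 12366 [553. 237. 134.] [420.  20.  -7.] [746. 508. 191.]
grease_tin 0.57 [378. 207.] 282 [ 455. -182.   48.] [ 430. -213.   -4.] [ 491. -159.   55.]
socket 0.62 [408. 214.] 130 [ 441. -274.   19.] [ 409. -288.   -2.] [ 479. -263.   27.]
screwdriver 0.82 [348. 118.] 289 [755. -98.  23.] [ 622. -119.   -3.] [825. -73.  32.]
spray_can 0.95 [406. 126.] 476 [ 689.
[... 2223 characters left out ...]
joint_positions': array([-1.22802455e+00,  2.38202135e-01, -1.35284744e-02,  1.31921511e+00,
        9.70347478e-07,  1.57079727e+00]), 'joint_velocities': array([-0.00061541, -0.00107231, -0.00013807, -0.00125262,  0.00297102,
       -0.00108817]), 'tau': array([ 1.08352306e-03, -5.38564038e+01,  3.46694255e+01,  2.67579337e-03,
       -3.15354509e-05,  8.40455300e-06]), 'ee_pos': array([ 176.43018039, -494.39718795,  231.26399962]), 'ee_rot': array([-7.36866721e-05,  9.85349431e-01,  1.70547629e-01, -1.22616238e-05]), 'contact_force': array([-0.35837078, -0.71190266,  0.1233678 ]), 'wrist_torque': array([0.02369389, 0.04292928, 0.02395072]), 'grip_force': 0.0, 'opening': 85.32066471708984}
```

View pics.

View pics/scene0.png

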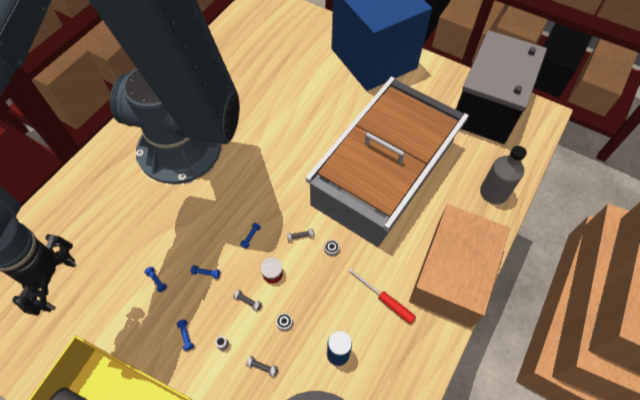

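View pics/top0.png

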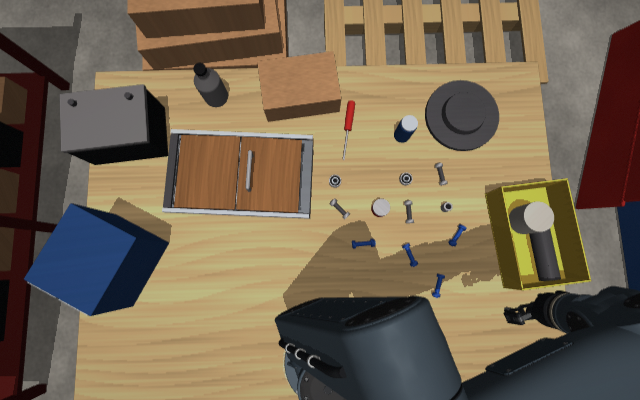

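```bash
cat >> h.py <<'E'
def allpts(im):
    P=np.full((400,640,3),np.nan); m=im["depth"]>0; P[m]=pts(im,np.ones_like(m)); return P
def minrect(Q):
    (c,s,a)=cv2.minAreaRect(Q[:,:2].astype(np.float32)); return np.round(c,1),np.round(s,1),round(a,2)
E
python3 - <<'E'
from h import *
ims=[]
for n in("top","scene"):
    im=bot.get_image(n); P=allpts(im); c=im["color"].astype(int)
    sat=c.max(2)-c.min(2)
    box=(P[...,0]>400)&(P[...,0]<720)&(P[...,1]>0)&(P[...,1]<520)
    m=box&(abs(P[...,2]-134)<8)&(sat<30)&(c.min(2)>150)
    k=cv2.connectedComponentsWithStats(m.astype(np.uint8))
    print(n)
    Q=[]
    for i in range(1,k[0]):
        if k[2][i,4]>150:
            q=P[k[1]==i]; vx,vy,x0,y0=cv2.fitLine(q[:,:2].astype(np.float32),cv2.DIST_HUBER,0,.01,.01).ravel()
            print(k[2][i,4],q.mean(0).round(1),"yaw",round(np.degrees(np.arctan2(-vx/vy,1)),2),q[:,1].min().round(),q[:,1].max().round()); Q.append(q)
    if Q: print(minrect(np.vstack(Q)))
    g=box&(P[...,2]>60)&(P[...,2]<145); print("box",minrect(P[g]))
    w=box&(sat>50)&(c[...,0]>c[...,2]+40)&(P[...,2]>110)
    q=P[w]
    for lo in range(40,480,30):
        s=q[(q[:,1]>lo)&(q[:,1]<lo+30)]
        if len(s)>50: print(lo+15,len(s),np.median(s[:,2]).round(1),end=" | ")
    print()
    r=bot.regions_of("handle",im)[0]; h=P[r["pixels"]]; h=h[h[:,2]>np.nanmedian(h[:,2])-6]
    print("bar",len(h),np.nanmean(h,0).round(1),minrect(h),np.nanmax(h[:,2]))
im=bot.get_image("scene"); save(im,"crop1.png",(130,200,350,390),3)
E
```

```text
top
525 [673.5 228.9 134.5] yaw -4.1 22.0 438.0
553 [440.  248.3 134.4] yaw -4.07 39.0 455.0
(array([557.4, 238.6]), array([417.8, 246.9]), 85.96)
box (array([569.9, 276.3]), array([496.8, 267.2]), 85.84)
55 200 131.1 | 85 751 132.1 | 115 755 133.7 | 145 748 135.5 | 175 785 137.1 | 205 489 138.5 | 235 636 140.0 | 265 749 139.2 | 295 745 137.6 | 325 734 135.7 | 355 737 134.1 | 385 735 132.1 | 415 397 131.1 | 
bar 139 [553.7 200.7 185.4] (array([554.5, 201.1]), array([ 12.1, 108.6]), 84.89) 193.21511582053282
scene
522 [441.3 233.2 133.7] yaw -3.9 38.0 457.0
660 [674.3 217.6 133.7] yaw -4.06 22.0 441.0
(array([558.4, 239.6]), array([420.8, 247.4]), 85.84)
box (array([566.7, 270.4]), array([493.4, 263.5]), 84.78)
55 294 130.3 | 85 909 131.2 | 115 889 133.0 | 145 860 134.8 | 175 848 136.5 | 205 763 138.3 | 235 518 139.4 | 265 714 138.6 | 295 693 137.0 | 325 668 135.2 | 355 655 133.5 | 385 637 131.9 | 415 367 130.0 | 
bar 206 [558.7 198.7 183.8] (array([557.3, 201.1]), array([ 14.8, 109.3]), 86.02) 191.26581385024136
```

View pics/crop1.png

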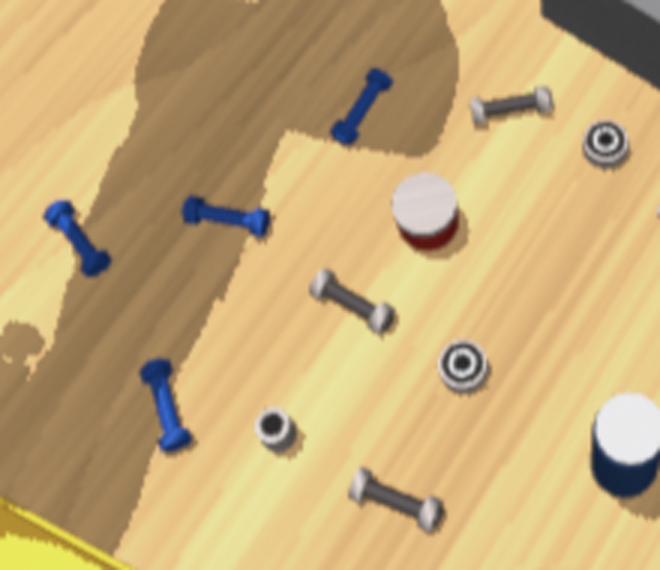

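Candidates in the scene view:
- Steel bolts: (301,236), (247,300) and (263,367).
- Blue look-alike bolts, to be left alone: (250,236), (205,272), (155,279) and (185,334).
- Bearings: (332,248) and (284,322).
- Socket, which could be taken for a bearing: (221,342).
- Grease tin: (272,270).

The crop confirms the three steel bolts and two bearings. The chest is at about (558,239) with yaw -4.07°. The door angle a is about 0.055 rad and the handle bar is at (555,201.5,180).

```bash
python3 -m jog '[{"linear":[0.1,0.18,0.01],"twist":[0,0,-0.03]},{"linear":[0.316,0.58,0.03],"twist":[0,0,-0.044]},{"linear":[0.316,0.58,0.03],"twist":[0,0,-0.044]},{"linear":[0.316,0.58,0.03],"twist":[0,0,-0.044]},{"linear":[0.316,0.58,0.03],"twist":[0,0,-0.044]},{"linear":[0.316,0.58,0.03],"twist":[0,0,-0.044]},{"linear":[0.316,0.58,0.03],"twist":[0,0,-0.044]},{"linear":[0.316,0.58,0.03],"twist":[0,0,-0.044]}]' -1 60
```

```text
clock: 1.82
ee_pos: [304.0, -259.8, 243.8]
ee_rot: [0.0, 0.995, 0.104, 0.001]
contact_force: [-0.3, -0.1, -1.2]
opening: 85.3
grip_force: 0.0
```

```bash
python3 -m jog '[{"linear":[0.316,0.58,0.03],"twist":[0,0,-0.044]},{"linear":[0.316,0.58,0.03],"twist":[0,0,-0.044]},{"linear":[0.316,0.58,0.03],"twist":[0,0,-0.044]},{"linear":[0.316,0.58,0.03],"twist":[0,0,-0.044]},{"linear":[0.316,0.58,0.03],"twist":[0,0,-0.044]},{"linear":[0.316,0.58,0.03],"twist":[0,0,-0.044]},{"linear":[0.316,0.58,0.03],"twist":[0,0,-0.044]}]' && python3 -m jog '[{"linear":[0.316,0.577,0.03],"twist":[0,0,-0.044]},{"linear":[0.316,0.577,0.03],"twist":[0,0,-0.044]},{"linear":[0.316,0.577,0.03],"twist":[0,0,-0.044]},{"linear":[0.316,0.577,0.03],"twist":[0,0,-0.044]},{"linear":[0.316,0.577,0.03],"twist":[0,0,-0.044]},{"linear":[0.316,0.577,0.03],"twist":[0,0,-0.044]},{"linear":[0.316,0.577,0.03],"twist":[0,0,-0.044]},{"linear":[0.316,0.577,0.03],"twist":[0,0,-0.044]}]'
```

```text
clock: 2.4
ee_pos: [430.9, -27.9, 255.5]
ee_rot: [-0.0, 0.999, 0.034, 0.001]
contact_force: [-0.3, -0.7, 0.3]
opening: 85.7
grip_force: 0.0
clock: 3.07
ee_pos: [530.3, 3.0, 265.0]
ee_rot: [-0.016, 1.0, -0.006, -0.0]
contact_force: [-0.5, -0.0, 0.6]
opening: 85.7
grip_force: 0.0
```

```bash
python3 -c "
from bench import bot
s=bot.state();print(s['clock'],s['joint_positions'].round(3),s['joint_velocities'].round(2),s['ee_pos'])"; python3 -m jog '[{"linear":[0.05,0.1,0],"twist":[0,0,0]},{"linear":[0.05,0.2,0],"twist":[0,0,0]},{"linear":[0.05,0.2,0],"twist":[0,0,0]}]';python3 -c "
from bench import bot
s=bot.state();print(s['clock'],s['joint_positions'].round(3),s['joint_velocities'].round(2),s['ee_pos'])"
```

```text
3.0667 [-0.013  0.24   0.074  1.406  0.033  3.14 ] [0.02 0.12 0.18 0.06 0.01 0.  ] [530.26348679   2.97858133 264.96923653]
clock: 3.32
ee_pos: [551.4, 42.9, 264.8]
ee_rot: [-0.031, 0.999, 0.022, -0.002]
contact_force: [-0.6, -0.3, -0.5]
opening: 85.6
grip_force: 0.0
3.3167 [0.043 0.28  0.128 1.421 0.062 3.14 ] [0.11 0.01 0.02 0.02 0.04 0.  ] [551.40323544  42.88091223 264.77801071]
```

```bash
python3 -m jog '[{"linear":[0,0.1,0],"twist":[0,0,0.318]},{"linear":[0.01,0.2,0],"twist":[0,0,0.318]},{"linear":[0.01,0.2,0],"twist":[0,0,0.318]},{"linear":[0.01,0.2,0],"twist":[0,0,0.318]},{"linear":[0.01,0.2,0],"twist":[0,0,0.318]},{"linear":[0.01,0.2,0],"twist":[0,0,0.318]},{"linear":[0.01,0.2,0],"twist":[0,0,0.318]},{"linear":[0.01,0.2,0],"twist":[0,0,0.318]}]' && python3 -m jog '[{"linear":[0,0.1,0],"twist":[0,0,0.318]},{"linear":[0,0.2,0],"twist":[0,0,0.318]},{"linear":[0,0.2,0],"twist":[0,0,0.318]},{"linear":[0,0.2,0],"twist":[0,0,0.318]},{"linear":[0,0.2,0],"twist":[0,0,0.318]},{"linear":[0,0.2,0],"twist":[0,0,0.318]},{"linear":[0,0.2,0],"twist":[0,0,0.318]},{"linear":[0,0.2,0],"twist":[0,0,0.318]}]' && python3 -m jog '[{"linear":[0,0,0],"twist":[0,0,0.31]},{"linear":[0,0,0],"twist":[0,0,0.31]},{"linear":[0,0,0],"twist":[0,0,0.31]},{"linear":[0,0,0],"twist":[0,0,0.31]},{"linear":[0,0,0],"twist":[0,0,0.31]},{"linear":[0,0,0],"twist":[0,0,0.31]},{"linear":[0,0,0],"twist":[0,0,0.31]},{"linear":[0,0,0],"twist":[0,0,0.31]}]'
cat >> h.py <<'E'
from scipy.spatial.transform import Rotation as Rn
YAW=np.radians(-4.07); C=np.array([558.,239.])
def ch(x,y): return C+np.array([np.cos(YAW)*x-np.sin(YAW)*y,np.sin(YAW)*x+np.cos(YAW)*y])
def grip(a): 
    y=180-180*np.cos(a)-35*np.cos(a)-52*np.sin(a); z=120+180*np.sin(a)-35*np.sin(a)+52*np.cos(a); return np.r_[ch(0,y),z]
def need(pos,ydeg):
    """tool down, tool y at ydeg (or half turn): shift share and twist share from the measured pose"""
    s=bot.state(); q=s["ee_rot"]; R=Rn.from_quat([q[1],q[2],q[3],q[0]])
    best=None
    for k in(0,180):
        t=np.radians(ydeg+k); y=np.array([np.cos(t),np.sin(t),0]); z=np.array([0,0,-1]); x=np.cross(y,z)
        w=(Rn.from_matrix(np.c_[x,y,z])*R.inv()).as_rotvec()/np.pi
        print("t",s["clock"],"lin",((np.array(pos)-s["ee_pos"])/400).round(4),"twist",w.round(4),"j",s["joint_positions"].round(2),"F",s["contact_force"].round(1))
E
python3 -c "
from h import *
g=grip(.055);print(g);need(g-[0,0,17],85.93)"
```

```text
clock: 3.98
ee_pos: [554.3, 121.8, 265.3]
ee_rot: [-0.026, 0.865, 0.5, -0.016]
contact_force: [0.3, 0.4, 0.1]
opening: 85.3
grip_force: 0.0
clock: 4.65
ee_pos: [554.4, 201.7, 265.3]
ee_rot: [-0.015, 0.52, 0.854, -0.027]
contact_force: [0.4, 0.7, -0.1]
opening: 85.2
grip_force: 0.0
clock: 5.32
ee_pos: [554.4, 201.7, 265.4]
ee_rot: [-0.001, 0.06, 0.998, -0.031]
contact_force: [0.7, 0.2, -0.1]
opening: 85.3
grip_force: 0.0
[555.33605659 201.56120352 179.8923497 ]
t 5.3167 lin [ 0.0024 -0.0003 -0.2562] twist [ 0.0196 -0.0014  0.0156] j [ 0.38  0.37  0.26  1.49 -0.06  0.5 ] F [ 0.7  0.2 -0.1]
t 5.3167 lin [ 0.0024 -0.0003 -0.2562] twist [-0.0022 -0.0304 -0.984 ] j [ 0.38  0.37  0.26  1.49 -0.06  0.5 ] F [ 0.7  0.2 -0.1]
```

```bash
python3 -m jog '[{"linear":[0.002,0,-0.09],"twist":[0.0196,-0.0014,0.0156]},{"linear":[0.002,0,-0.17],"twist":[0.0196,-0.0014,0.0156]},{"linear":[0.002,0,-0.23],"twist":[0.0196,-0.0014,0.0156]},{"linear":[0.002,0,-0.255],"twist":[0.0196,-0.0014,0.0156]},{"linear":[0.002,0,-0.255],"twist":[0.0196,-0.0014,0.0156]}]' && python3 -m jog '[{"linear":[0,0,0],"twist":[0,0,0]},{"linear":[0,0,0],"twist":[0,0,0]},{"linear":[0,0,0],"twist":[0,0,0]},{"linear":[0,0,0],"twist":[0,0,0]},{"linear":[0,0,0],"twist":[0,0,0]},{"linear":[0,0,0],"twist":[0,0,0]},{"linear":[0,0,0],"twist":[0,0,0]},{"linear":[0,0,0],"twist":[0,0,0]}]' 1 60
python3 -c "
from h import *
need(grip(.055)-[0,0,17],85.93)
g0=grip(.055)
for a in np.linspace(.055,1.48,17): print(a.round(3),((grip(a)-g0)/400).round(4))"
```

```text
clock: 5.73
ee_pos: [554.2, 201.3, 161.2]
ee_rot: [-0.002, 0.039, 0.999, -0.001]
contact_force: [0.2, 0.6, -0.1]
opening: 85.3
grip_force: 0.0
clock: 6.4
ee_pos: [556.1, 201.9, 163.5]
ee_rot: [0.0, 0.039, 0.999, 0.0]
contact_force: [-0.7, -1.0, 3.3]
opening: 9.9
grip_force: 58.5
t 6.4 lin [-0.0019 -0.0008 -0.0016] twist [-0.      0.0002  0.0021] j [ 0.35  0.38  0.02  1.21 -0.    0.43] F [-0.7 -1.   3.3]
t 6.4 lin [-0.0019 -0.0008 -0.0016] twist [ 2.000e-04  1.000e-04 -9.979e-01] j [ 0.35  0.38  0.02  1.21 -0.    0.43] F [-0.7 -1.   3.3]
0.055 [0. 0. 0.]
0.144 [-0.0005 -0.0067  0.031 ]
0.233 [-0.0007 -0.0091  0.0605]
0.322 [-0.0005 -0.0072  0.0884]
0.411 [-1.000e-04 -8.000e-04  1.143e-01]
0.5 [0.0007 0.0098 0.1382]
0.589 [0.0018 0.0247 0.1598]
0.678 [0.0031 0.0437 0.179 ]
0.768 [0.0047 0.0666 0.1955]
0.857 [0.0066 0.0933 0.2093]
0.946 [0.0088 0.1235 0.2203]
1.035 [0.0112 0.1571 0.2283]
1.124 [0.0138 0.1938 0.2333]
1.213 [0.0166 0.2332 0.2353]
1.302 [0.0196 0.275  0.2343]
1.391 [0.0227 0.319  0.2302]
1.48 [0.026  0.3647 0.2231]
```

```bash
python3 -m jog '[{"linear":[-0.0005,-0.007,0.031],"twist":[0,0,0]},{"linear":[-0.0007,-0.009,0.0605],"twist":[0,0,0]},{"linear":[-0.0005,-0.007,0.0885],"twist":[0,0,0]},{"linear":[0,-0.001,0.1145],"twist":[0,0,0]},{"linear":[0,-0.001,0.1145],"twist":[0,0,0]}]'
python3 -c "
from h import *
need(grip(.411)-[0,0,17],85.93)"
```

```text
clock: 6.82
ee_pos: [556.0, 201.2, 209.0]
ee_rot: [-0.0, 0.039, 0.999, -0.0]
contact_force: [-1.0, -5.7, 2.6]
opening: 9.5
grip_force: 60.4
t 6.8167 lin [-0.0017  0.0001 -0.001 ] twist [ 0.0002 -0.0002  0.0023] j [ 0.35  0.36  0.11  1.32 -0.    0.43] F [-1.  -5.7  2.6]
t 6.8167 lin [-0.0017  0.0001 -0.001 ] twist [-4.000e-04 -4.000e-04 -9.977e-01] j [ 0.35  0.36  0.11  1.32 -0.    0.43] F [-1.  -5.7  2.6]
```

```bash
python3 -m jog '[{"linear":[0.001,0.011,0.024],"twist":[0,0,0]},{"linear":[0.002,0.026,0.0455],"twist":[0,0,0]},{"linear":[0.003,0.045,0.0645],"twist":[0,0,0]},{"linear":[0.005,0.0675,0.081],"twist":[0,0,0]},{"linear":[0.0065,0.094,0.095],"twist":[0,0,0]},{"linear":[0.009,0.1245,0.106],"twist":[0,0,0]},{"linear":[0.011,0.158,0.114],"twist":[0,0,0]},{"linear":[0.014,0.195,0.119],"twist":[0,0,0]}]' && python3 -m jog '[{"linear":[0.003,0.039,0.002],"twist":[0,0,0]},{"linear":[0.006,0.081,0.001],"twist":[0,0,0]},{"linear":[0.009,0.125,-0.003],"twist":[0,0,0]},{"linear":[0.012,0.155,-0.007],"twist":[0,0,0]},{"linear":[0.012,0.171,-0.010],"twist":[0,0,0]},{"linear":[0.012,0.173,-0.010],"twist":[0,0,0]},{"linear":[0.012,0.173,-0.010],"twist":[0,0,0]}]'
python3 -c "
from h import *
need(grip(1.48)-[0,0,17],85.93)"
```

```text
clock: 7.48
ee_pos: [561.1, 277.7, 255.3]
ee_rot: [-0.001, 0.04, 0.999, -0.002]
contact_force: [2.8, -9.9, -9.0]
opening: 9.7
grip_force: 65.3
clock: 8.07
ee_pos: [565.9, 347.9, 250.5]
ee_rot: [-0.001, 0.039, 0.999, -0.002]
contact_force: [2.6, -4.7, -9.4]
opening: 10.0
grip_force: 66.5
t 8.0667 lin [-0.0006 -0.0011  0.0042] twist [ 0.001  -0.0008  0.0021] j [ 0.55  0.49  0.42  1.5  -0.    0.63] F [ 2.6 -4.7 -9.4]
t 8.0667 lin [-0.0006 -0.0011  0.0042] twist [-0.0013 -0.0016 -0.9979] j [ 0.55  0.49  0.42  1.5  -0.    0.63] F [ 2.6 -4.7 -9.4]
```

```bash
python3 -m jog '[{"linear":[0,0,0],"twist":[0,0,0]},{"linear":[0,0,0],"twist":[0,0,0]},{"linear":[0,0,0],"twist":[0,0,0]}]' 0.3 && python3 -m jog '[{"linear":[0,0,0.06],"twist":[0,0,0]},{"linear":[0,0,0.13],"twist":[0,0,0]},{"linear":[0,0,0.2],"twist":[0,0,0]},{"linear":[0,-0.1,0.2],"twist":[0,0,0]},{"linear":[0,-0.2,0.2],"twist":[0,0,0]},{"linear":[0,-0.3,0.2],"twist":[0,0,0]},{"linear":[-0.1,-0.4,0.2],"twist":[0,0,0]},{"linear":[-0.2,-0.45,0.2],"twist":[0,0,0]}]' -1
python3 - <<'E'
from h import *
im=bot.get_image("scene"); save(im,"open.png")
im2=bot.get_image("top")
for l,i in(("round_tub",im),("square_tin",im),("round_tub",im2),("square_tin",im2)):
    for r in bot.regions_of(l,i)[:3]:
        P=pts(i,r["pixels"]); 
        if len(P): print(l,round(r["p"],2),np.round(r["pixel"]),len(P),np.median(P,0).round(0),P.min(0).round(0),P.max(0).round(0))
for l in("bolt0","bearing0"):
  for r in bot.regions_of(l,im):
    P=pts(im,r["pixels"])
    if len(P): print(l,round(r["p"],2),np.round(r["pixel"]),len(P),np.median(P,0).round(0),np.median(im["color"][r["pixels"]],0))
for a in(1.4,1.48):print(grip(a))
r=bot.regions_of("handle",im)[0]; P=pts(im,r["pixels"]);print("handle",np.median(P,0).round(0))
print(bot.state()["ee_pos"],bot.state()["clock"])
E
```

```text
clock: 8.32
ee_pos: [566.2, 348.7, 252.6]
ee_rot: [-0.0, 0.039, 0.999, 0.0]
contact_force: [-0.3, 0.5, 0.1]
opening: 30.2
grip_force: 0.0
clock: 8.98
ee_pos: [501.7, 175.7, 331.8]
ee_rot: [0.0, 0.04, 0.999, 0.0]
contact_force: [0.0, 0.2, 0.8]
opening: 85.3
grip_force: 0.0
round_tub 0.97 [390. 156.] 1543 [558. 269.  38.] [500. 179.  24.] [622. 354.  86.]
square_tin 0.19 [328. 246.] 142 [553. -49.  18.] [537. -66.   9.] [570. -31.  25.]
square_tin 0.55 [284. 179.] 1158 [556. 105.  35.] [375.  60.  23.] [625. 180. 778.]
bolt0 0.82 [260. 367.] 272 [ 567. -388.   16.] [114.5 103.5  92. ]
bolt0 0.74 [151. 278.] 216 [ 216. -352.   17.] [ 48.  85. 148.]
bolt0 0.67 [206. 274.] 181 [ 316. -272.   17.] [ 51.  85. 158.]
bolt0 0.56 [302. 236.] 170 [467. -57.  17.] [120.5 106.5  90.5]
bolt0 0.48 [247. 301.] 224 [ 449. -278.   17.] [111.  98.  90.]
bolt0 0.47 [248. 236.] 177 [ 353. -134.   17.] [ 47.  82. 149.]
bearing0 0.69 [284. 323.] 235 [ 554. -276.   18.] [137. 130. 125.]
bearing0 0.57 [329. 248.] 166 [553. -49.  18.] [123. 116. 115.]
bearing0 0.44 [423.  86.] 4685 [577. 385. 234.] [85. 56. 33.]
[564.54488203 330.981123   271.72850228]
[565.71640669 347.44561443 269.11764693]
handle [569. 346. 273.]
[502.13859244 178.69941034 332.31959946] 9.4333
```

View pics/open.png

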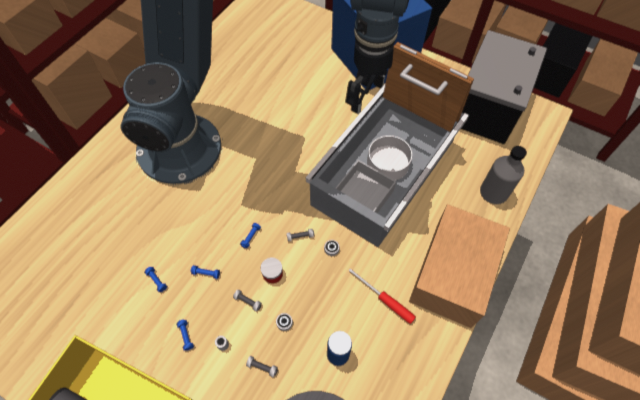

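```bash
cat >> h.py <<'E'
def items(save_as=None):
    for n in("scene","top"):
        im=bot.get_image(n)
        if save_as and n=="scene": save(im,save_as)
        P=allpts(im); c=im["color"].astype(int)
        for l in("bolt0","bearing0"):
            for r in bot.regions_of(l,im):
                m=r["pixels"]; Q=P[m]; ok=np.isfinite(Q[:,0]); Q=Q[ok]; col=np.median(c[m],0)
                if len(Q)<40 or col[2]>col[0]+15 or len(Q)>600: continue
                S=Q[Q[:,2]>9]
                if len(S)<20: continue
                ctr,sz,ang=minrect(S)
                box=cv2.boxPoints((tuple(map(float,ctr)),tuple(map(float,sz)),float(ang)))
                e=[box[1]-box[0],box[2]-box[1]]; d=max(e,key=np.linalg.norm)
                print(n,l,round(r["p"],2),np.round(r["pixel"]).astype(int),"ctr",ctr,"size",np.sort(sz),"axis",round(np.degrees(np.arctan2(d[1],d[0]))%180,1),"z",np.percentile(S[:,2],90).round(0))
    print(bot.state()["clock"])
E
python3 -c "
from h import *
items()
print(ch(0,15),ch(0,-115))"
```

```text
scene bolt0 0.59 [303 234] ctr [463.5 -58.7] size [16.7 65.7] axis 41.5 z 22.0
scene bolt0 0.58 [260 366] ctr [ 566.8 -387.3] size [25.5 72.1] axis 9.7 z 22.0
scene bolt0 0.49 [245 299] ctr [ 446.6 -278. ] size [23.8 72.6] axis 179.1 z 23.0
scene bolt0 0.43 [394 308] ctr [722.6 -93.3] size [ 26. 192.] axis 170.2 z 27.0
scene bearing0 0.75 [331 246] ctr [553.1 -46.9] size [34. 38.] axis 120.5 z 21.0
scene bearing0 0.66 [283 323] ctr [ 553.1 -274.2] size [36.3 37.8] axis 124.2 z 21.0
top bolt0 0.45 [443 175] ctr [ 564.6 -386.9] size [23.9 72.9] axis 12.7 z 24.0
top bearing0 0.56 [335 177] ctr [549.1 -45.8] size [36.  37.1] axis 137.8 z 22.0
top bearing0 0.43 [404 180] ctr [ 549.1 -272.1] size [31.3 35.6] axis 133.1 z 22.0
9.7333
[559.06462764 253.96217123] [549.83785478 124.29002055]
```

```bash
cat >> h.py <<'E'
def refine(x,y,r=48,zmin=8,zmax=40):
    for n in("scene","top"):
        P=allpts(bot.get_image(n)); c=(np.hypot(P[...,0]-x,P[...,1]-y)<r)&(P[...,2]>zmin)&(P[...,2]<zmax)
        k=cv2.connectedComponentsWithStats(c.astype(np.uint8))
        if k[0]<2: print(n,"none"); continue
        i=1+np.argmax(k[2][1:,4]); S=P[k[1]==i]; S=S[np.isfinite(S[:,0])]
        ctr,sz,ang=minrect(S); box=cv2.boxPoints((tuple(map(float,ctr)),tuple(map(float,sz)),float(ang)))
        d=max([box[1]-box[0],box[2]-box[1]],key=np.linalg.norm)
        v=np.linalg.eigh(np.cov(S[:,:2].T))[1][:,1]
        print(n,len(S),"ctr",ctr,"size",np.sort(sz),"axis",round(np.degrees(np.arctan2(d[1],d[0]))%180,1),"pca",round(np.degrees(np.arctan2(v[1],v[0]))%180,1),"z90",np.percentile(S[:,2],90).round(0))
E
python3 -c "
from h import *
refine(463.5,-58.7)
need([464,-60,150],135)"
```

```text
scene 174 ctr [463.6 -58.2] size [25.6 71.6] axis 42.0 pca 42.9 z90 23.0
top 125 ctr [460.  -56.7] size [22.5 71.4] axis 43.2 pca 42.9 z90 23.0
t 9.8333 lin [-0.0932 -0.5947 -0.456 ] twist [-0.000e+00 -1.000e-04  2.747e-01] j [0.34 0.24 0.24 1.58 0.   0.42] F [-0.1  1.   0.1]
t 9.8333 lin [-0.0932 -0.5947 -0.456 ] twist [-2.000e-04  0.000e+00 -7.253e-01] j [0.34 0.24 0.24 1.58 0.   0.42] F [-0.1  1.   0.1]
```

```bash
python3 -m jog '[{"linear":[-0.01,-0.06,0],"twist":[0,0,0.263]},{"linear":[-0.099,-0.59,-0.4],"twist":[0,0,0.263]},{"linear":[-0.099,-0.59,-0.4],"twist":[0,0,0.263]},{"linear":[-0.099,-0.59,-0.4],"twist":[0,0,0.263]},{"linear":[-0.099,-0.59,-0.4],"twist":[0,0,0.263]},{"linear":[-0.099,-0.59,-0.5],"twist":[0,0,0.263]},{"linear":[-0.099,-0.59,-0.5],"twist":[0,0,0.263]},{"linear":[-0.099,-0.59,-0.5],"twist":[0,0,0.263]}]' -0.3 && python3 -c "
from h import *
need([462.5,-57.5,4],132.9)"
```

```text
clock: 10.5
ee_pos: [462.1, -54.2, 138.2]
ee_rot: [0.0, -0.368, 0.93, -0.0]
contact_force: [0.6, 0.7, 0.3]
opening: 55.8
grip_force: 0.0
t 10.5 lin [ 0.001  -0.0084 -0.3356] twist [ 0.      0.0003 -0.0018] j [-0.12  0.19 -0.33  1.05  0.   -0.87] F [0.6 0.7 0.3]
t 10.5 lin [ 0.001  -0.0084 -0.3356] twist [-5.000e-04  0.000e+00  9.982e-01] j [-0.12  0.19 -0.33  1.05  0.   -0.87] F [0.6 0.7 0.3]
```

```bash
python3 -m jog '[{"linear":[0,0,-0.1],"twist":[0,0,0]},{"linear":[0,0,-0.19],"twist":[0,0,0]},{"linear":[0,0,-0.26],"twist":[0,0,0]},{"linear":[0,0,-0.3],"twist":[0,0,0]},{"linear":[0,0,-0.32],"twist":[0,0,0]},{"linear":[0,0,-0.32],"twist":[0,0,0]}]' && python3 -m jog '[{"linear":[0,0,0],"twist":[0,0,0]},{"linear":[0,0,0],"twist":[0,0,0]},{"linear":[0,0,0],"twist":[0,0,0]},{"linear":[0,0,0],"twist":[0,0,0]},{"linear":[0,0,0],"twist":[0,0,0]},{"linear":[0,0,0],"twist":[0,0,0]}]' 1 60 && python3 -m jog '[{"linear":[0,0,0.08],"twist":[0,0,0]},{"linear":[0,0,0.17],"twist":[0,0,0]},{"linear":[0,0,0.26],"twist":[0,0,0]},{"linear":[0,0,0.35],"twist":[0,0,0]},{"linear":[0,0,0.44],"twist":[0,0,0]},{"linear":[0,0,0.44],"twist":[0,0,0]}]' && python3 -c "
from h import *
for x in(-25,0,25): print(ch(x,-115))
need(np.r_[ch(-25,-115),180],85.93+90); need(np.r_[ch(-25,-115),180],85.93)"
```

```text
clock: 11.0
ee_pos: [461.5, -52.8, 9.8]
ee_rot: [-0.001, -0.366, 0.931, 0.001]
contact_force: [0.3, 0.5, 0.2]
opening: 55.4
grip_force: 0.0
clock: 11.5
ee_pos: [463.5, -52.9, 12.7]
ee_rot: [0.001, -0.366, 0.931, -0.001]
contact_force: [-1.9, -0.4, 8.8]
opening: 9.6
grip_force: 58.5
clock: 12.0
ee_pos: [465.6, -53.2, 194.4]
ee_rot: [0.005, -0.366, 0.931, -0.002]
contact_force: [1.4, -0.0, -0.7]
opening: 9.4
grip_force: 57.4
[524.90090273 126.06439994]
[549.83785478 124.29002055]
[574.77480684 122.51564116]
t 12.0 lin [ 0.1483  0.448  -0.0359] twist [-0.0009  0.0033  0.2391] j [-0.11  0.15 -0.22  1.19  0.   -0.86] F [ 1.4 -0.  -0.7]
t 12.0 lin [ 0.1483  0.448  -0.0359] twist [ 0.0041  0.0011 -0.7609] j [-0.11  0.15 -0.22  1.19  0.   -0.86] F [ 1.4 -0.  -0.7]
t 12.0 lin [ 0.1483  0.448  -0.0359] twist [ 0.0017  0.003  -0.2609] j [-0.11  0.15 -0.22  1.19  0.   -0.86] F [ 1.4 -0.  -0.7]
t 12.0 lin [ 0.1483  0.448  -0.0359] twist [-0.0037  0.0021  0.7391] j [-0.11  0.15 -0.22  1.19  0.   -0.86] F [ 1.4 -0.  -0.7]
```

```bash
python3 -m jog '[{"linear":[0.01,0.03,0],"twist":[0,0,0.03]},{"linear":[0.03,0.09,0],"twist":[0,0,0.06]},{"linear":[0.05,0.17,0],"twist":[0,0,0.1]},{"linear":[0.08,0.25,0],"twist":[0,0,0.13]},{"linear":[0.11,0.33,0],"twist":[0,0,0.16]},{"linear":[0.13,0.4,0],"twist":[0,0,0.2]},{"linear":[0.148,0.448,-0.03],"twist":[0,0,0.239]},{"linear":[0.148,0.448,-0.03],"twist":[0,0,0.239]}]'
python3 - <<'E'
from h import *
im=bot.get_image("scene"); save(im,"carry.png",(280,60,480,210),4)
need(np.r_[ch(-25,-115),62],85.93+90)
E
```

```text
clock: 12.67
ee_pos: [522.3, 129.7, 173.8]
ee_rot: [0.0, -0.685, 0.728, 0.0]
contact_force: [-0.9, 0.0, -1.1]
opening: 9.3
grip_force: 57.4
t 12.7167 lin [ 0.0085 -0.0049 -0.2809] twist [ 0.0001 -0.0004 -0.0011] j [ 0.24  0.28 -0.1   1.19  0.   -1.26] F [-0.1  0.2 -0.9]
t 12.7167 lin [ 0.0085 -0.0049 -0.2809] twist [7.000e-04 2.000e-04 9.989e-01] j [ 0.24  0.28 -0.1   1.19  0.   -1.26] F [-0.1  0.2 -0.9]
```

View pics/carry.png

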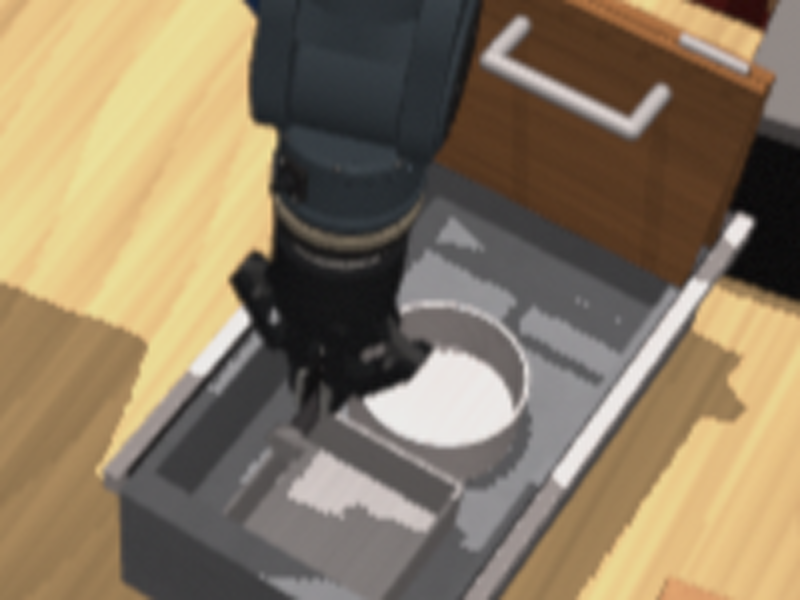

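The gripper is over the square tin's left part, with the tin at about crop (350,510) and the tub at (450,380). The -0.9 N load and 9.3 mm opening say the bolt is held.

```bash
python3 -m jog '[{"linear":[0.008,-0.005,-0.06],"twist":[0,0,0]},{"linear":[0.008,-0.005,-0.13],"twist":[0,0,0]},{"linear":[0.008,-0.005,-0.2],"twist":[0,0,0]},{"linear":[0.008,-0.005,-0.25],"twist":[0,0,0]},{"linear":[0.008,-0.005,-0.275],"twist":[0,0,0]},{"linear":[0.008,-0.005,-0.275],"twist":[0,0,0]}]' && python3 -m jog '[{"linear":[0,0,0],"twist":[0,0,0]},{"linear":[0,0,0],"twist":[0,0,0]},{"linear":[0,0,0],"twist":[0,0,0]}]' 0.2 && python3 -m jog '[{"linear":[0,0,0.1],"twist":[0,0,0]},{"linear":[0,0,0.2],"twist":[0,0,0]},{"linear":[0,0,0.3],"twist":[0,0,0]},{"linear":[0,-0.1,0.32],"twist":[0,0,0]},{"linear":[0,-0.2,0.32],"twist":[0,0,0]},{"linear":[0,-0.3,0.32],"twist":[0,0,0]},{"linear":[0,-0.35,0.32],"twist":[0,0,0]}]' 0.2
python3 - <<'E'
from h import *
refine(*ch(-25,-115),48,40,75)
refine(551,-46.5,30)
need([551,-46.5,120],85)
E
```

```text
clock: 13.22
ee_pos: [523.4, 123.4, 63.7]
ee_rot: [-0.002, -0.681, 0.733, 0.001]
contact_force: [-0.7, -0.2, -0.4]
opening: 9.4
grip_force: 57.4
clock: 13.47
ee_pos: [526.0, 124.5, 66.8]
ee_rot: [0.001, -0.681, 0.732, -0.001]
contact_force: [0.4, -0.3, 0.3]
opening: 34.0
grip_force: 0.0
clock: 14.05
ee_pos: [525.1, -18.7, 195.1]
ee_rot: [0.001, -0.681, 0.732, -0.001]
contact_force: [0.2, 0.4, -0.1]
opening: 34.1
grip_force: 0.0
scene 68 ctr [526.9 138.4] size [20.8 31.4] axis 60.8 pca 73.7 z90 55.0
top 129 ctr [523.1 118.8] size [25.8 70.8] axis 82.7 pca 85.5 z90 57.0
scene 184 ctr [551.9 -46.5] size [37.1 39.2] axis 152.2 pca 137.6 z90 21.0
top none
t 14.25 lin [ 0.0645 -0.076  -0.1855] twist [ 3.000e-04  4.000e-04 -5.045e-01] j [-0.03  0.25 -0.09  1.23  0.   -1.53] F [ 0.5 -0.1  0.4]
t 14.25 lin [ 0.0645 -0.076  -0.1855] twist [-4.000e-04  3.000e-04  4.955e-01] j [-0.03  0.25 -0.09  1.23  0.   -1.53] F [ 0.5 -0.1  0.4]
```

```bash
python3 -m jog '[{"linear":[0.03,-0.03,-0.02],"twist":[0,0,0]},{"linear":[0.065,-0.069,-0.1],"twist":[0,0,0]},{"linear":[0.065,-0.069,-0.19],"twist":[0,0,0]},{"linear":[0.065,-0.069,-0.28],"twist":[0,0,0]},{"linear":[0.065,-0.069,-0.36],"twist":[0,0,0]},{"linear":[0.065,-0.069,-0.42],"twist":[0,0,0]},{"linear":[0.065,-0.069,-0.45],"twist":[0,0,0]},{"linear":[0.065,-0.069,-0.45],"twist":[0,0,0]}]' -0.5 && python3 -m jog '[{"linear":[0,0,0],"twist":[0,0,0]},{"linear":[0,0,0],"twist":[0,0,0]}]' && python3 -c "
from h import *
need([551,-46.5,2],85)"
```

```text
clock: 14.92
ee_pos: [549.3, -42.2, 10.0]
ee_rot: [-0.002, -0.682, 0.731, 0.002]
contact_force: [0.6, -0.1, -0.4]
opening: 63.8
grip_force: 0.0
clock: 15.08
ee_pos: [552.0, -42.8, 14.1]
ee_rot: [0.0, -0.682, 0.732, -0.001]
contact_force: [0.2, -0.1, -0.2]
opening: 64.2
grip_force: 0.0
t 15.0833 lin [-0.0025 -0.0092 -0.0302] twist [ 4.000e-04  2.000e-04 -5.053e-01] j [-0.08  0.45 -0.31  0.82 -0.   -1.58] F [ 0.2 -0.1 -0.2]
t 15.0833 lin [-0.0025 -0.0092 -0.0302] twist [-2.000e-04  4.000e-04  4.947e-01] j [-0.08  0.45 -0.31  0.82 -0.   -1.58] F [ 0.2 -0.1 -0.2]
```

```bash
python3 -m jog '[{"linear":[-0.002,-0.009,-0.015],"twist":[0,0,0]},{"linear":[-0.002,-0.009,-0.03],"twist":[0,0,0]},{"linear":[-0.002,-0.009,-0.03],"twist":[0,0,0]}]' && python3 -m jog '[{"linear":[0,0,0],"twist":[0,0,0]},{"linear":[0,0,0],"twist":[0,0,0]},{"linear":[0,0,0],"twist":[0,0,0]},{"linear":[0,0,0],"twist":[0,0,0]},{"linear":[0,0,0],"twist":[0,0,0]},{"linear":[0,0,0],"twist":[0,0,0]}]' 1 70 && python3 -m jog '[{"linear":[0,0,0.08],"twist":[0,0,0]},{"linear":[0,0,0.17],"twist":[0,0,0]},{"linear":[0,0,0.26],"twist":[0,0,0]},{"linear":[0,0,0.35],"twist":[0,0,0]},{"linear":[0,0,0.44],"twist":[0,0,0]},{"linear":[0,0,0.44],"twist":[0,0,0]}]' && python3 -c "
from h import *
need(np.r_[ch(-25,2),190],175.93)"
```

```text
clock: 15.33
ee_pos: [549.8, -47.0, 0.7]
ee_rot: [-0.0, -0.681, 0.732, 0.0]
contact_force: [0.2, -0.6, 1.0]
opening: 64.0
grip_force: 0.0
clock: 15.83
ee_pos: [550.2, -46.9, 1.8]
ee_rot: [-0.0, -0.681, 0.732, -0.0]
contact_force: [-0.6, -0.7, 5.6]
opening: 37.5
grip_force: 69.6
clock: 16.33
ee_pos: [553.2, -47.1, 184.4]
ee_rot: [0.003, -0.681, 0.732, -0.004]
contact_force: [1.5, -0.3, -1.7]
opening: 37.0
grip_force: 70.7
t 16.3333 lin [-0.0499  0.7247  0.014 ] twist [0.0003 0.0032 0.0001] j [-0.08  0.3  -0.05  1.21 -0.   -1.58] F [ 1.5 -0.3 -1.7]
t 16.3333 lin [-0.0499  0.7247  0.014 ] twist [ 5.000e-03 -5.000e-04 -9.999e-01] j [-0.08  0.3  -0.05  1.21 -0.   -1.58] F [ 1.5 -0.3 -1.7]
```

```bash
python3 -m jog '[{"linear":[0,0.05,0],"twist":[0,0,0]},{"linear":[0,0.13,0],"twist":[0,0,0]},{"linear":[0,0.22,0],"twist":[0,0,0]},{"linear":[0,0.31,0],"twist":[0,0,0]},{"linear":[0.01,0.4,0],"twist":[0,0,0]},{"linear":[0.01,0.49,0],"twist":[0,0,0]},{"linear":[0.01,0.58,0],"twist":[0,0,0]},{"linear":[0.01,0.64,0],"twist":[0,0,0]}]' && python3 -m jog '[{"linear":[0,0.05,-0.02],"twist":[0,0,0]},{"linear":[0,0.05,-0.05],"twist":[0,0,0]},{"linear":[0,0.05,-0.05],"twist":[0,0,0]}]' && python3 -c "
from h import *
need(np.r_[ch(0,-10),60],175.93)"
```

```text
clock: 17.0
ee_pos: [553.8, 212.2, 177.0]
ee_rot: [0.0, -0.682, 0.731, 0.0]
contact_force: [0.3, -0.9, -0.7]
opening: 37.2
grip_force: 70.7
clock: 17.25
ee_pos: [552.8, 230.1, 154.9]
ee_rot: [-0.002, -0.682, 0.731, 0.001]
contact_force: [-1.3, -0.6, -0.9]
opening: 38.1
grip_force: 51.0
t 17.25 lin [ 0.0111 -0.0027 -0.2372] twist [ 0.0004 -0.001  -0.0006] j [ 0.39  0.4   0.02  1.2  -0.   -1.11] F [-1.3 -0.6 -0.9]
t 17.25 lin [ 0.0111 -0.0027 -0.2372] twist [1.600e-03 7.000e-04 9.994e-01] j [ 0.39  0.4   0.02  1.2  -0.   -1.11] F [-1.3 -0.6 -0.9]
```

```bash
python3 -m jog '[{"linear":[0.011,-0.003,-0.08],"twist":[0,0,0]},{"linear":[0.011,-0.003,-0.16],"twist":[0,0,0]},{"linear":[0.011,-0.003,-0.21],"twist":[0,0,0]},{"linear":[0.011,-0.003,-0.23],"twist":[0,0,0]},{"linear":[0.011,-0.003,-0.23],"twist":[0,0,0]}]' && python3 -m jog '[{"linear":[0,0,0],"twist":[0,0,0]},{"linear":[0,0,0],"twist":[0,0,0]},{"linear":[0,0,0],"twist":[0,0,0]}]' -0.25 && python3 -m jog '[{"linear":[0,0,0.1],"twist":[0,0,0]},{"linear":[0,0,0.2],"twist":[0,0,0]},{"linear":[0,0,0.3],"twist":[0,0,0]},{"linear":[0,-0.1,0.32],"twist":[0,0,0]},{"linear":[0,-0.2,0.32],"twist":[0,0,0]},{"linear":[0,-0.3,0.32],"twist":[0,0,0]},{"linear":[0,-0.4,0.32],"twist":[0,0,0]},{"linear":[0,-0.5,0.32],"twist":[0,0,0]}]'
python3 - <<'E'
from h import *
refine(*ch(0,-5),45,40,75)
items()
E
```

```text
clock: 17.67
ee_pos: [557.4, 226.9, 63.6]
ee_rot: [-0.002, -0.681, 0.732, 0.001]
contact_force: [0.1, -0.5, -1.3]
opening: 37.3
grip_force: 71.4
clock: 17.92
ee_pos: [559.7, 228.3, 67.0]
ee_rot: [0.001, -0.681, 0.732, -0.0]
contact_force: [0.3, -0.5, -0.4]
opening: 53.4
grip_force: 0.0
clock: 18.58
ee_pos: [558.7, 26.4, 194.9]
ee_rot: [0.001, -0.682, 0.732, -0.001]
contact_force: [0.7, -0.8, -0.6]
opening: 53.6
grip_force: 0.0
scene 116 ctr [561.8 230.8] size [33.7 38.1] axis 175.7 pca 6.7 z90 55.0
top 137 ctr [560.6 229.3] size [37.2 39.6] axis 43.8 pca 20.5 z90 55.0
scene bolt0 0.58 [246 300] ctr [ 447.  -275.9] size [22.1 71.4] axis 0.4 z 22.0
scene bolt0 0.53 [260 367] ctr [ 566.8 -387.4] size [24.5 72.9] axis 10.6 z 22.0
scene bolt0 0.41 [354 192] ctr [526.1 109.1] size [15.9 40.6] axis 92.5 z 54.0
scene bearing0 0.6 [386 164] ctr [561.3 230.6] size [30.6 36. ] axis 1.0 z 55.0
scene bearing0 0.57 [292 303] ctr [ 543.3 -225.8] size [38.7 38.8] axis 173.8 z 21.0
top bolt0 0.69 [408 208] ctr [ 445.9 -275.4] size [16.8 67.2] axis 6.1 z 23.0
top bolt0 0.53 [446 173] ctr [ 562.5 -385.4] size [18.2 69.2] axis 11.5 z 24.0
top bearing0 0.2 [442 172] ctr [ 564.2 -385.8] size [24.7 72.4] axis 8.2 z 24.0
18.9833
```

```bash
python3 -m jog '[{"linear":[0,-0.1,0],"twist":[0,0,0]},{"linear":[0,-0.2,0],"twist":[0,0,0]},{"linear":[-0.02,-0.3,0],"twist":[0,0,0]},{"linear":[-0.03,-0.4,0],"twist":[0,0,0]},{"linear":[-0.04,-0.5,-0.03],"twist":[0,0,0]},{"linear":[-0.04,-0.58,-0.1],"twist":[0,0,0]},{"linear":[-0.04,-0.628,-0.15],"twist":[0,0,0]},{"linear":[-0.04,-0.628,-0.15],"twist":[0,0,0]}]' -0.5 && python3 -m jog '[{"linear":[0,0,-0.03],"twist":[0,0,0]},{"linear":[0,0,-0.03],"twist":[0,0,0]}]' && python3 -c "
from h import *
refine(543.3,-225.8,30)
need([542.5,-225.5,2],175.93)"
```

```text
clock: 19.65
ee_pos: [540.9, -225.0, 129.0]
ee_rot: [-0.002, -0.681, 0.733, 0.002]
contact_force: [-1.2, 1.0, 0.8]
opening: 64.5
grip_force: 0.0
clock: 19.82
ee_pos: [542.1, -221.9, 119.7]
ee_rot: [-0.001, -0.682, 0.732, 0.001]
contact_force: [0.4, -0.3, 0.6]
opening: 64.2
grip_force: 0.0
scene 217 ctr [ 543.4 -226.2] size [38.7 38.8] axis 87.0 pca 134.4 z90 21.0
top 25 ctr [ 546.8 -211.4] size [ 8.5 28.5] axis 151.3 pca 150.8 z90 22.0
t 19.9167 lin [-0.0009 -0.009  -0.2989] twist [-0.     -0.0002 -0.0004] j [-0.39  0.4  -0.07  1.11 -0.   -1.89] F [ 0.1 -0.3  0.6]
t 19.9167 lin [-0.0009 -0.009  -0.2989] twist [ 3.000e-04 -1.000e-04  9.996e-01] j [-0.39  0.4  -0.07  1.11 -0.   -1.89] F [ 0.1 -0.3  0.6]
```

```bash
python3 -m jog '[{"linear":[0,-0.009,-0.08],"twist":[0,0,0]},{"linear":[0,-0.009,-0.16],"twist":[0,0,0]},{"linear":[0,-0.009,-0.22],"twist":[0,0,0]},{"linear":[0,-0.009,-0.26],"twist":[0,0,0]},{"linear":[0,-0.009,-0.285],"twist":[0,0,0]},{"linear":[0,-0.009,-0.297],"twist":[0,0,0]},{"linear":[0,-0.009,-0.297],"twist":[0,0,0]},{"linear":[0,-0.009,-0.297],"twist":[0,0,0]}]' && python3 -m jog '[{"linear":[0,0,0],"twist":[0,0,0]},{"linear":[0,0,0],"twist":[0,0,0]},{"linear":[0,0,0],"twist":[0,0,0]},{"linear":[0,0,0],"twist":[0,0,0]},{"linear":[0,0,0],"twist":[0,0,0]},{"linear":[0,0,0],"twist":[0,0,0]}]' 1 70 && python3 -m jog '[{"linear":[0,0,0.08],"twist":[0,0,0]},{"linear":[0,0,0.17],"twist":[0,0,0]},{"linear":[0,0,0.26],"twist":[0,0,0]},{"linear":[0,0,0.35],"twist":[0,0,0]},{"linear":[0,0,0.44],"twist":[0,0,0]},{"linear":[0,0,0.44],"twist":[0,0,0]}]' && python3 -c "
from h import *
need(np.r_[ch(0,36),185],175.93)"
```

```text
clock: 20.58
ee_pos: [543.4, -226.8, 3.5]
ee_rot: [0.0, -0.682, 0.732, -0.001]
contact_force: [0.2, 0.2, 1.0]
opening: 63.9
grip_force: 0.0
clock: 21.08
ee_pos: [543.2, -227.1, 4.0]
ee_rot: [0.0, -0.681, 0.732, -0.001]
contact_force: [-1.8, 0.5, 9.6]
opening: 37.0
grip_force: 69.1
clock: 21.58
ee_pos: [545.4, -228.1, 186.4]
ee_rot: [0.002, -0.681, 0.732, -0.005]
contact_force: [1.1, -0.5, -1.8]
opening: 37.4
grip_force: 70.7
t 21.5833 lin [ 0.0379  1.2576 -0.0034] twist [0.0014 0.0032 0.0002] j [-0.4   0.36  0.05  1.25 -0.   -1.9 ] F [ 1.1 -0.5 -1.8]
t 21.5833 lin [ 0.0379  1.2576 -0.0034] twist [ 0.0051 -0.0023 -0.9998] j [-0.4   0.36  0.05  1.25 -0.   -1.9 ] F [ 1.1 -0.5 -1.8]
```

```bash
python3 -m jog '[{"linear":[0,0.05,0],"twist":[0,0,0]},{"linear":[0,0.13,0],"twist":[0,0,0]},{"linear":[0,0.22,0],"twist":[0,0,0]},{"linear":[0,0.31,0],"twist":[0,0,0]},{"linear":[0.01,0.4,0],"twist":[0,0,0]},{"linear":[0.02,0.49,0],"twist":[0,0,0]},{"linear":[0.02,0.58,0],"twist":[0,0,0]},{"linear":[0.02,0.67,0],"twist":[0,0,0]}]' && python3 -m jog '[{"linear":[0,0.09,0],"twist":[0,0,0]},{"linear":[0,0.18,0],"twist":[0,0,0]},{"linear":[0,0.27,0],"twist":[0,0,0]},{"linear":[0,0.36,0],"twist":[0,0,0]},{"linear":[0.01,0.45,0],"twist":[0,0,0]},{"linear":[0.02,0.52,0],"twist":[0,0,0]},{"linear":[0.02,0.57,0],"twist":[0,0,0]},{"linear":[0.02,0.59,0],"twist":[0,0,0]}]' && python3 -m jog '[{"linear":[0,0,0],"twist":[0,0,0]},{"linear":[0,0,0],"twist":[0,0,0]}]' && python3 -c "
from h import *
need(np.r_[ch(0,36),62],175.93)"
```

```text
clock: 22.25
ee_pos: [550.4, 42.8, 178.8]
ee_rot: [0.0, -0.681, 0.732, -0.0]
contact_force: [0.1, -0.1, -0.3]
opening: 37.5
grip_force: 70.7
clock: 22.92
ee_pos: [558.4, 280.1, 178.3]
ee_rot: [0.0, -0.682, 0.731, 0.0]
contact_force: [-0.3, 0.1, -1.0]
opening: 37.3
grip_force: 70.7
clock: 23.08
ee_pos: [558.3, 276.7, 178.3]
ee_rot: [-0.0, -0.682, 0.732, -0.0]
contact_force: [-0.7, -0.5, -2.1]
opening: 37.2
grip_force: 70.7
t 23.0833 lin [ 0.0057 -0.0045 -0.2907] twist [ 0.0002 -0.0002 -0.    ] j [ 0.46  0.43  0.13  1.27 -0.   -1.04] F [-0.7 -0.5 -2.1]
t 23.0833 lin [ 0.0057 -0.0045 -0.2907] twist [3.e-04 4.e-04 1.e+00] j [ 0.46  0.43  0.13  1.27 -0.   -1.04] F [-0.7 -0.5 -2.1]
```

```bash
python3 -m jog '[{"linear":[0.005,-0.004,-0.08],"twist":[0,0,0]},{"linear":[0.005,-0.004,-0.16],"twist":[0,0,0]},{"linear":[0.005,-0.004,-0.23],"twist":[0,0,0]},{"linear":[0.005,-0.004,-0.275],"twist":[0,0,0]},{"linear":[0.005,-0.004,-0.285],"twist":[0,0,0]},{"linear":[0.005,-0.004,-0.285],"twist":[0,0,0]}]' && python3 -m jog '[{"linear":[0,0,0],"twist":[0,0,0]},{"linear":[0,0,0],"twist":[0,0,0]},{"linear":[0,0,0],"twist":[0,0,0]}]' -0.25 && python3 -m jog '[{"linear":[0,0,0.1],"twist":[0,0,0]},{"linear":[0,0,0.2],"twist":[0,0,0]},{"linear":[0,0,0.3],"twist":[0,0,0]},{"linear":[0,-0.1,0.32],"twist":[0,0,0]},{"linear":[0,-0.2,0.32],"twist":[0,0,0]},{"linear":[0,-0.3,0.32],"twist":[0,0,0]},{"linear":[0,-0.4,0.32],"twist":[0,0,0]},{"linear":[0,-0.5,0.32],"twist":[0,0,0]}]'
python3 - <<'E'
from h import *
refine(*ch(0,38),32,40,75)
refine(446.5,-276);refine(565,-386)
need([446.5,-276,100],90)
E
```

```text
clock: 23.58
ee_pos: [559.9, 273.7, 63.5]
ee_rot: [-0.001, -0.681, 0.732, 0.0]
contact_force: [-0.1, 1.0, -1.0]
opening: 37.4
grip_force: 70.7
clock: 23.83
ee_pos: [561.6, 275.8, 66.2]
ee_rot: [0.001, -0.681, 0.732, -0.0]
contact_force: [-0.1, 0.3, -0.7]
opening: 53.4
grip_force: 0.0
clock: 24.5
ee_pos: [560.6, 74.1, 193.9]
ee_rot: [0.001, -0.682, 0.732, -0.001]
contact_force: [1.3, -0.1, 0.5]
opening: 53.2
grip_force: 0.0
scene 158 ctr [561.5 271. ] size [38.6 50.5] axis 54.6 pca 85.0 z90 54.0
top 137 ctr [561.9 276. ] size [37.2 38.3] axis 44.8 pca 52.6 z90 55.0
scene 216 ctr [ 446.7 -276.1] size [24.9 73.8] axis 1.2 pca 2.0 z90 22.0
top 129 ctr [ 444.5 -275.3] size [23.2 71.3] axis 2.4 pca 2.8 z90 22.0
scene 256 ctr [ 566.8 -386.7] size [25.7 71.7] axis 9.9 pca 10.1 z90 23.0
top 127 ctr [ 564.7 -386.8] size [28.  73.1] axis 8.4 pca 9.9 z90 23.0
t 24.8 lin [-0.2857 -0.8804 -0.2327] twist [ 2.000e-04  3.000e-04 -4.774e-01] j [ 0.13  0.32  0.01  1.25  0.   -1.36] F [ 0.  -0.4 -0. ]
t 24.8 lin [-0.2857 -0.8804 -0.2327] twist [-3.000e-04  2.000e-04  5.226e-01] j [ 0.13  0.32  0.01  1.25  0.   -1.36] F [ 0.  -0.4 -0. ]
```

```bash
python3 -m jog '[{"linear":[-0.02,-0.06,0],"twist":[0,0,-0.03]},{"linear":[-0.05,-0.15,0],"twist":[0,0,-0.07]},{"linear":[-0.09,-0.25,0],"twist":[0,0,-0.11]},{"linear":[-0.12,-0.35,0],"twist":[0,0,-0.15]},{"linear":[-0.15,-0.44,0],"twist":[0,0,-0.19]},{"linear":[-0.19,-0.53,-0.02],"twist":[0,0,-0.23]},{"linear":[-0.22,-0.62,-0.05],"twist":[0,0,-0.27]},{"linear":[-0.25,-0.7,-0.1],"twist":[0,0,-0.305]}]' -0.2 && python3 -m jog '[{"linear":[-0.03,-0.09,0],"twist":[0,0,-0.04]},{"linear":[-0.035,-0.17,-0.05],"twist":[0,0,-0.08]},{"linear":[-0.036,-0.175,-0.1],"twist":[0,0,-0.12]},{"linear":[-0.036,-0.175,-0.12],"twist":[0,0,-0.16]},{"linear":[-0.036,-0.175,-0.12],"twist":[0,0,-0.16]},{"linear":[-0.036,-0.175,-0.12],"twist":[0,0,-0.16]}]' && python3 -c "
from h import *
need([446,-276,4],92.2)"
```

```text
clock: 25.47
ee_pos: [461.5, -205.6, 153.7]
ee_rot: [0.001, -0.265, 0.964, -0.001]
contact_force: [0.8, 0.1, -0.4]
opening: 51.0
grip_force: 0.0
clock: 25.97
ee_pos: [446.7, -273.6, 104.3]
ee_rot: [-0.0, -0.022, 1.0, 0.0]
contact_force: [-0.4, -0.6, 0.8]
opening: 51.4
grip_force: 0.0
t 25.9667 lin [-0.0017 -0.0061 -0.2507] twist [-0.0002 -0.0002 -0.0018] j [-0.55  0.31 -0.25  1.01  0.   -0.59] F [-0.4 -0.6  0.8]
t 25.9667 lin [-0.0017 -0.0061 -0.2507] twist [ 4.000e-04 -4.000e-04  9.982e-01] j [-0.55  0.31 -0.25  1.01  0.   -0.59] F [-0.4 -0.6  0.8]
```

```bash
python3 -m jog '[{"linear":[-0.001,-0.006,-0.08],"twist":[0,0,0]},{"linear":[-0.001,-0.006,-0.15],"twist":[0,0,0]},{"linear":[-0.001,-0.006,-0.2],"twist":[0,0,0]},{"linear":[-0.001,-0.006,-0.235],"twist":[0,0,0]},{"linear":[-0.001,-0.006,-0.25],"twist":[0,0,0]},{"linear":[-0.001,-0.006,-0.25],"twist":[0,0,0]},{"linear":[-0.001,-0.006,-0.25],"twist":[0,0,0]}]' && python3 -m jog '[{"linear":[0,0,0],"twist":[0,0,0]},{"linear":[0,0,0],"twist":[0,0,0]},{"linear":[0,0,0],"twist":[0,0,0]},{"linear":[0,0,0],"twist":[0,0,0]},{"linear":[0,0,0],"twist":[0,0,0]},{"linear":[0,0,0],"twist":[0,0,0]}]' 1 70 && python3 -m jog '[{"linear":[0,0,0.08],"twist":[0,0,0]},{"linear":[0,0,0.17],"twist":[0,0,0]},{"linear":[0,0,0.26],"twist":[0,0,0]},{"linear":[0,0,0.35],"twist":[0,0,0]},{"linear":[0,0,0.44],"twist":[0,0,0]},{"linear":[0,0,0.44],"twist":[0,0,0]}]' && python3 -c "
from h import *
need(np.r_[ch(5,-115),185],175.93)"
```

```text
clock: 26.55
ee_pos: [446.7, -276.7, 5.3]
ee_rot: [0.0, -0.021, 1.0, -0.0]
contact_force: [0.5, 0.2, 0.3]
opening: 51.3
grip_force: 0.0
clock: 27.05
ee_pos: [446.3, -277.1, 5.5]
ee_rot: [0.001, -0.019, 1.0, -0.0]
contact_force: [-0.0, 1.2, 8.0]
opening: 11.2
grip_force: 68.4
clock: 27.55
ee_pos: [448.3, -278.5, 187.5]
ee_rot: [0.004, -0.019, 1.0, -0.003]
contact_force: [0.0, -0.8, -0.7]
opening: 11.0
grip_force: 68.8
t 27.55 lin [ 0.2664  1.0062 -0.0063] twist [-0.0007  0.0035  0.4651] j [-0.56  0.25 -0.11  1.2   0.   -0.59] F [ 0.  -0.8 -0.7]
t 27.55 lin [ 0.2664  1.0062 -0.0063] twist [ 0.0036  0.0007 -0.5349] j [-0.56  0.25 -0.11  1.2   0.   -0.59] F [ 0.  -0.8 -0.7]
```

```bash
python3 -m jog '[{"linear":[0.01,0.04,0],"twist":[0,0,0.03]},{"linear":[0.03,0.12,0],"twist":[0,0,0.06]},{"linear":[0.05,0.21,0],"twist":[0,0,0.09]},{"linear":[0.07,0.3,0],"twist":[0,0,0.12]},{"linear":[0.09,0.39,0],"twist":[0,0,0.15]},{"linear":[0.11,0.48,0],"twist":[0,0,0.18]},{"linear":[0.13,0.56,0],"twist":[0,0,0.21]},{"linear":[0.15,0.62,0],"twist":[0,0,0.24]}]' && python3 -m jog '[{"linear":[0.03,0.08,0],"twist":[0,0,0.04]},{"linear":[0.05,0.16,0],"twist":[0,0,0.08]},{"linear":[0.08,0.24,0],"twist":[0,0,0.12]},{"linear":[0.1,0.32,0],"twist":[0,0,0.16]},{"linear":[0.116,0.37,0],"twist":[0,0,0.2]},{"linear":[0.116,0.386,0],"twist":[0,0,0.225]},{"linear":[0.116,0.386,0],"twist":[0,0,0.225]},{"linear":[0.116,0.386,0],"twist":[0,0,0.225]}]' && python3 -c "
from h import *
need(np.r_[ch(5,-115),62],175.93)"
```

```text
clock: 28.22
ee_pos: [505.6, -26.4, 180.6]
ee_rot: [0.0, -0.389, 0.921, 0.0]
contact_force: [0.7, -0.8, -1.5]
opening: 10.9
grip_force: 68.9
clock: 28.88
ee_pos: [551.8, 125.7, 180.2]
ee_rot: [-0.0, -0.681, 0.733, 0.0]
contact_force: [-0.3, 0.2, -1.5]
opening: 11.3
grip_force: 68.8
t 28.8833 lin [ 0.0075 -0.0043 -0.2954] twist [ 0.0001 -0.0002  0.0007] j [ 0.22  0.33 -0.02  1.23 -0.   -1.27] F [-0.3  0.2 -1.5]
t 28.8833 lin [ 0.0075 -0.0043 -0.2954] twist [-4.000e-04 -2.000e-04 -9.993e-01] j [ 0.22  0.33 -0.02  1.23 -0.   -1.27] F [-0.3  0.2 -1.5]
```

```bash
python3 -m jog '[{"linear":[0.0075,-0.004,-0.08],"twist":[0,0,0]},{"linear":[0.0075,-0.004,-0.16],"twist":[0,0,0]},{"linear":[0.0075,-0.004,-0.23],"twist":[0,0,0]},{"linear":[0.0075,-0.004,-0.275],"twist":[0,0,0]},{"linear":[0.0075,-0.004,-0.29],"twist":[0,0,0]},{"linear":[0.0075,-0.004,-0.29],"twist":[0,0,0]}]' && python3 -m jog '[{"linear":[0,0,0],"twist":[0,0,0]},{"linear":[0,0,0],"twist":[0,0,0]},{"linear":[0,0,0],"twist":[0,0,0]}]' 0.2 && python3 -m jog '[{"linear":[0,0,0.1],"twist":[0,0,0]},{"linear":[0,0,0.2],"twist":[0,0,0]},{"linear":[0,0,0.3],"twist":[0,0,0]},{"linear":[0,-0.09,0.32],"twist":[0,0,0]},{"linear":[0,-0.18,0.32],"twist":[0,0,0]},{"linear":[0,-0.27,0.32],"twist":[0,0,0]},{"linear":[0,-0.36,0.32],"twist":[0,0,0]},{"linear":[0,-0.45,0.32],"twist":[0,0,0]}]'
python3 - <<'E'
from h import *
refine(*ch(3,-115),50,40,75)
refine(565,-386)
need([565.7,-386.8,110],100)
E
```

```text
clock: 29.38
ee_pos: [554.0, 122.7, 63.2]
ee_rot: [-0.001, -0.68, 0.733, 0.001]
contact_force: [-0.2, -0.9, -1.2]
opening: 11.2
grip_force: 68.9
clock: 29.63
ee_pos: [556.2, 124.0, 66.0]
ee_rot: [0.001, -0.681, 0.732, -0.001]
contact_force: [0.1, 0.1, -0.2]
opening: 33.7
grip_force: 0.0
clock: 30.3
ee_pos: [555.3, -57.5, 193.9]
ee_rot: [0.001, -0.682, 0.732, -0.001]
contact_force: [0.1, 0.5, 0.2]
opening: 34.1
grip_force: 0.0
scene 147 ctr [559.1 122. ] size [24.6 71.6] axis 88.3 pca 85.6 z90 56.0
top 128 ctr [554.9 121.4] size [22.4 71.1] axis 84.9 pca 85.1 z90 56.0
scene 260 ctr [ 566.7 -386.7] size [25.2 72.2] axis 9.6 pca 10.2 z90 22.0
top 127 ctr [ 564.2 -386.4] size [25.2 71.8] axis 9.8 pca 10.1 z90 23.0
t 30.5 lin [ 0.0259 -0.8245 -0.2084] twist [ 3.000e-04  3.000e-04 -4.209e-01] j [-0.1   0.31 -0.01  1.25  0.   -1.6 ] F [-0.5  0.3 -0.5]
t 30.5 lin [ 0.0259 -0.8245 -0.2084] twist [-4.000e-04  3.000e-04  5.791e-01] j [-0.1   0.31 -0.01  1.25  0.   -1.6 ] F [-0.5  0.3 -0.5]
```

```bash
python3 -m jog '[{"linear":[0,-0.06,0],"twist":[0,0,-0.03]},{"linear":[0,-0.15,0],"twist":[0,0,-0.07]},{"linear":[0,-0.24,0],"twist":[0,0,-0.11]},{"linear":[0.01,-0.33,0],"twist":[0,0,-0.15]},{"linear":[0.01,-0.42,0],"twist":[0,0,-0.19]},{"linear":[0.02,-0.51,-0.02],"twist":[0,0,-0.23]},{"linear":[0.02,-0.6,-0.04],"twist":[0,0,-0.265]},{"linear":[0.02,-0.66,-0.07],"twist":[0,0,-0.3]}]' -0.2 && python3 -m jog '[{"linear":[0.005,-0.08,-0.03],"twist":[0,0,-0.04]},{"linear":[0.005,-0.15,-0.08],"twist":[0,0,-0.08]},{"linear":[0.006,-0.165,-0.14],"twist":[0,0,-0.12]},{"linear":[0.006,-0.165,-0.14],"twist":[0,0,-0.121]},{"linear":[0.006,-0.165,-0.14],"twist":[0,0,-0.121]},{"linear":[0.006,-0.165,-0.14],"twist":[0,0,-0.121]}]' && python3 -c "
from h import *
need([565.7,-386.6,4],100)"
```

```text
clock: 31.17
ee_pos: [564.3, -321.9, 165.3]
ee_rot: [0.001, -0.272, 0.962, -0.001]
contact_force: [-0.4, 0.4, 0.1]
opening: 51.2
grip_force: 0.0
clock: 31.67
ee_pos: [566.4, -384.6, 109.8]
ee_rot: [0.0, -0.091, 0.996, 0.0]
contact_force: [-0.6, 0.7, 0.0]
opening: 51.6
grip_force: 0.0
t 31.6667 lin [-0.0019 -0.0049 -0.2645] twist [-0.      0.0002 -0.0025] j [-0.6   0.57  0.19  1.19  0.   -0.78] F [-0.6  0.7  0. ]
t 31.6667 lin [-0.0019 -0.0049 -0.2645] twist [-3.000e-04 -0.000e+00  9.975e-01] j [-0.6   0.57  0.19  1.19  0.   -0.78] F [-0.6  0.7  0. ]
```

```bash
python3 -m jog '[{"linear":[-0.002,-0.005,-0.08],"twist":[0,0,0]},{"linear":[-0.002,-0.005,-0.16],"twist":[0,0,0]},{"linear":[-0.002,-0.005,-0.21],"twist":[0,0,0]},{"linear":[-0.002,-0.005,-0.245],"twist":[0,0,0]},{"linear":[-0.002,-0.005,-0.263],"twist":[0,0,0]},{"linear":[-0.002,-0.005,-0.263],"twist":[0,0,0]},{"linear":[-0.002,-0.005,-0.263],"twist":[0,0,0]}]' && python3 -m jog '[{"linear":[0,0,0],"twist":[0,0,0]},{"linear":[0,0,0],"twist":[0,0,0]},{"linear":[0,0,0],"twist":[0,0,0]},{"linear":[0,0,0],"twist":[0,0,0]},{"linear":[0,0,0],"twist":[0,0,0]},{"linear":[0,0,0],"twist":[0,0,0]}]' 1 70 && python3 -m jog '[{"linear":[0,0,0.08],"twist":[0,0,0]},{"linear":[0,0,0.17],"twist":[0,0,0]},{"linear":[0,0,0.26],"twist":[0,0,0]},{"linear":[0,0,0.35],"twist":[0,0,0]},{"linear":[0,0,0.44],"twist":[0,0,0]},{"linear":[0,0,0.44],"twist":[0,0,0]}]' && python3 -c "
from h import *
need(np.r_[ch(31,-117),185],175.93)"
```

```text
clock: 32.25
ee_pos: [565.8, -387.7, 4.9]
ee_rot: [0.001, -0.089, 0.996, -0.0]
contact_force: [0.3, -0.0, 0.3]
opening: 51.6
grip_force: 0.0
clock: 32.75
ee_pos: [565.3, -388.4, 4.7]
ee_rot: [0.001, -0.088, 0.996, -0.0]
contact_force: [-0.5, 1.7, 6.3]
opening: 10.9
grip_force: 68.4
clock: 33.25
ee_pos: [567.0, -389.8, 187.8]
ee_rot: [0.004, -0.088, 0.996, -0.004]
contact_force: [1.0, -0.2, 0.1]
opening: 11.0
grip_force: 68.5
t 33.25 lin [ 0.0339  1.2748 -0.0069] twist [-2.000e-04  3.800e-03  4.211e-01] j [-0.6   0.53  0.33  1.36  0.   -0.78] F [ 1.  -0.2  0.1]
t 33.25 lin [ 0.0339  1.2748 -0.0069] twist [ 4.100e-03  3.000e-04 -5.789e-01] j [-0.6   0.53  0.33  1.36  0.   -0.78] F [ 1.  -0.2  0.1]
```

```bash
python3 -m jog '[{"linear":[0,0.04,0],"twist":[0,0,0.03]},{"linear":[0,0.12,0],"twist":[0,0,0.06]},{"linear":[0,0.21,0],"twist":[0,0,0.09]},{"linear":[0,0.3,0],"twist":[0,0,0.12]},{"linear":[0.01,0.39,0],"twist":[0,0,0.15]},{"linear":[0.01,0.48,0],"twist":[0,0,0.18]},{"linear":[0.01,0.57,0],"twist":[0,0,0.21]},{"linear":[0.01,0.66,0],"twist":[0,0,0.24]}]' && python3 -m jog '[{"linear":[0.005,0.09,0],"twist":[0,0,0.04]},{"linear":[0.01,0.18,0],"twist":[0,0,0.08]},{"linear":[0.01,0.27,0],"twist":[0,0,0.12]},{"linear":[0.015,0.36,0],"twist":[0,0,0.16]},{"linear":[0.02,0.45,0],"twist":[0,0,0.18]},{"linear":[0.02,0.53,0],"twist":[0,0,0.181]},{"linear":[0.02,0.6,0],"twist":[0,0,0.181]},{"linear":[0.02,0.614,0],"twist":[0,0,0.181]}]' && python3 -m jog '[{"linear":[0,0,0],"twist":[0,0,0]},{"linear":[0,0,0],"twist":[0,0,0]}]' && python3 -c "
from h import *
need(np.r_[ch(29,-117),64],175.93)"
```

```text
clock: 33.92
ee_pos: [568.4, -122.5, 179.3]
ee_rot: [0.0, -0.451, 0.893, -0.0]
contact_force: [1.0, 0.5, -0.6]
opening: 11.0
grip_force: 68.6
clock: 34.58
ee_pos: [576.5, 125.5, 179.2]
ee_rot: [0.0, -0.683, 0.731, 0.0]
contact_force: [-0.4, 0.0, 0.2]
opening: 11.0
grip_force: 68.5
clock: 34.75
ee_pos: [576.5, 121.3, 179.1]
ee_rot: [-0.0, -0.682, 0.732, -0.0]
contact_force: [0.4, -0.3, -0.5]
opening: 11.1
grip_force: 68.5
t 34.75 lin [ 0.0052 -0.0026 -0.2878] twist [ 0.0002 -0.0001 -0.0001] j [ 0.21  0.37  0.04  1.24 -0.   -1.29] F [ 0.4 -0.3 -0.5]
t 34.75 lin [ 0.0052 -0.0026 -0.2878] twist [2.000e-04 3.000e-04 9.999e-01] j [ 0.21  0.37  0.04  1.24 -0.   -1.29] F [ 0.4 -0.3 -0.5]
```

```bash
python3 -m jog '[{"linear":[0.005,-0.003,-0.08],"twist":[0,0,0]},{"linear":[0.005,-0.003,-0.16],"twist":[0,0,0]},{"linear":[0.005,-0.003,-0.23],"twist":[0,0,0]},{"linear":[0.005,-0.003,-0.27],"twist":[0,0,0]},{"linear":[0.005,-0.003,-0.285],"twist":[0,0,0]},{"linear":[0.005,-0.003,-0.285],"twist":[0,0,0]}]' && python3 -m jog '[{"linear":[0,0,0],"twist":[0,0,0]},{"linear":[0,0,0],"twist":[0,0,0]},{"linear":[0,0,0],"twist":[0,0,0]}]' 0.42 && python3 -m jog '[{"linear":[0,0,0.08],"twist":[0,0,0]},{"linear":[0,0,0.17],"twist":[0,0,0]},{"linear":[0,0,0.27],"twist":[0,0,0]},{"linear":[0,-0.07,0.35],"twist":[0,0,0]},{"linear":[0,-0.16,0.37],"twist":[0,0,0]},{"linear":[0,-0.25,0.37],"twist":[0,0,0]},{"linear":[0,-0.34,0.37],"twist":[0,0,0]},{"linear":[0,-0.4,0.37],"twist":[0,0,0]}]'
python3 - <<'E'
from h import *
items("after.png")
im=bot.get_image("top"); save(im,"after_top.png",(150,100,350,250),4)
need(grip(1.48)+[0,0,65],85.93)
E
```

```text
clock: 35.25
ee_pos: [577.9, 118.7, 63.9]
ee_rot: [-0.001, -0.681, 0.733, 0.001]
contact_force: [-0.2, -0.2, 0.3]
opening: 10.7
grip_force: 68.6
clock: 35.5
ee_pos: [579.7, 120.3, 66.8]
ee_rot: [0.001, -0.681, 0.732, -0.001]
contact_force: [0.6, 0.3, -0.6]
opening: 24.4
grip_force: 0.0
clock: 36.17
ee_pos: [578.9, -42.3, 215.0]
ee_rot: [0.001, -0.681, 0.732, -0.001]
contact_force: [-0.4, 0.1, -0.1]
opening: 24.9
grip_force: 0.0
scene bolt0 0.29 [392 158] ctr [564.9 274.4] size [38.7 39. ] axis 70.1 z 54.0
scene bearing0 0.62 [383 163] ctr [559.  223.4] size [36.3 48.3] axis 65.9 z 54.0
scene bearing0 0.46 [392 159] ctr [566.9 277.7] size [41.5 55.7] axis 59.6 z 54.0
top bolt0 0.56 [283 178] ctr [554.4 121.4] size [23.4 71.3] axis 86.3 z 56.0
top bearing0 0.49 [248 176] ctr [560.2 228.5] size [37.9 39.5] axis 43.8 z 55.0
36.4667
t 36.5167 lin [-0.0328  0.9654  0.3013] twist [ 1.000e-04  1.000e-04 -5.002e-01] j [-0.07  0.34  0.08  1.32 -0.   -1.57] F [ 0.1 -0.8 -0.3]
t 36.5167 lin [-0.0328  0.9654  0.3013] twist [-1.000e-04  1.000e-04  4.998e-01] j [-0.07  0.34  0.08  1.32 -0.   -1.57] F [ 0.1 -0.8 -0.3]
```

View pics/after_top.png

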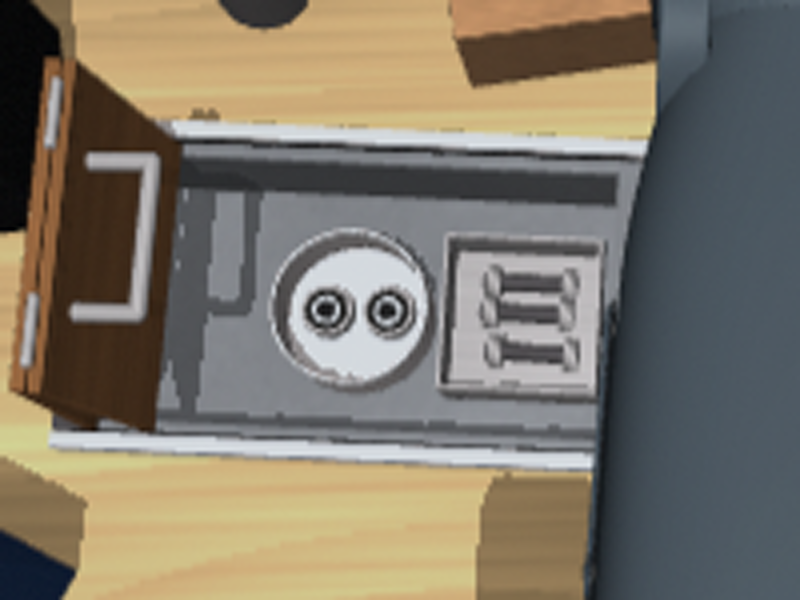

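View pics/after.png

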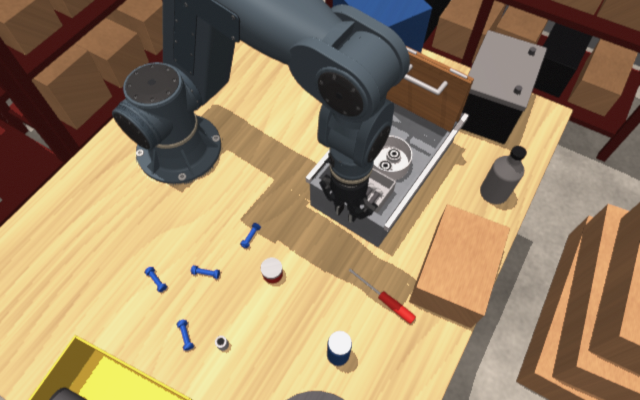

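All three bolts lie in the square tin (crop (530,285), (530,312), (530,352)). Both bearings are in the tub (crop (327,310), (390,310)). Only the blue look-alikes and bystanders remain on the bench, so I can shut the door now.

```bash
python3 -m jog '[{"linear":[0,0.03,0.07],"twist":[0,0,-0.03]},{"linear":[0,0.08,0.15],"twist":[0,0,-0.07]},{"linear":[0,0.14,0.22],"twist":[0,0,-0.11]},{"linear":[-0.01,0.22,0.27],"twist":[0,0,-0.15]},{"linear":[-0.01,0.3,0.3],"twist":[0,0,-0.19]},{"linear":[-0.02,0.39,0.3],"twist":[0,0,-0.23]},{"linear":[-0.02,0.47,0.3],"twist":[0,0,-0.26]},{"linear":[-0.02,0.56,0.3],"twist":[0,0,-0.3]}]' 0.3 && python3 -m jog '[{"linear":[0,0.06,0],"twist":[0,0,-0.04]},{"linear":[0,0.12,0],"twist":[0,0,-0.08]},{"linear":[0,0.2,0],"twist":[0,0,-0.12]},{"linear":[0,0.27,0],"twist":[0,0,-0.16]},{"linear":[-0.01,0.34,0],"twist":[0,0,-0.2]},{"linear":[-0.01,0.39,0],"twist":[0,0,-0.2]},{"linear":[-0.01,0.39,0],"twist":[0,0,-0.2]},{"linear":[-0.01,0.39,0],"twist":[0,0,-0.2]}]' && python3 -c "
from h import *
print(grip(1.48));need([566,347.5,252],85.93)"
```

```text
clock: 37.18
ee_pos: [570.0, 186.9, 333.9]
ee_rot: [0.0, -0.274, 0.962, 0.0]
contact_force: [1.0, 0.4, 0.1]
opening: 30.2
grip_force: 0.0
clock: 37.85
ee_pos: [565.8, 342.3, 332.6]
ee_rot: [-0.0, 0.033, 0.999, -0.0]
contact_force: [0.3, -1.1, 0.5]
opening: 30.0
grip_force: 0.0
[565.71640669 347.44561443 269.11764693]
t 37.85 lin [ 0.0005  0.013  -0.2015] twist [ 0.0001 -0.0002 -0.0014] j [0.54 0.5  0.64 1.71 0.   0.61] F [ 0.3 -1.1  0.5]
t 37.85 lin [ 0.0005  0.013  -0.2015] twist [4.000e-04 1.000e-04 9.986e-01] j [0.54 0.5  0.64 1.71 0.   0.61] F [ 0.3 -1.1  0.5]
```

```bash
python3 -m jog '[{"linear":[0,0.013,-0.03],"twist":[0,0,0]},{"linear":[0,0.013,-0.08],"twist":[0,0,0]},{"linear":[0,0.013,-0.13],"twist":[0,0,0]},{"linear":[0,0.013,-0.17],"twist":[0,0,0]},{"linear":[0,0.013,-0.2],"twist":[0,0,0]},{"linear":[0,0.013,-0.2],"twist":[0,0,0]}]' && python3 -m jog '[{"linear":[0,0,0],"twist":[0,0,0]},{"linear":[0,0,0],"twist":[0,0,0]},{"linear":[0,0,0],"twist":[0,0,0]},{"linear":[0,0,0],"twist":[0,0,0]},{"linear":[0,0,0],"twist":[0,0,0]},{"linear":[0,0,0],"twist":[0,0,0]}]' 1 60
python3 -c "
from h import *
need(grip(1.48)-[0,0,17],85.93)
g0=grip(1.48)
for a in np.linspace(1.48,0,21): print(a.round(3),((grip(a)-g0)/400).round(4))"
```

```text
clock: 38.35
ee_pos: [565.7, 344.1, 250.8]
ee_rot: [-0.002, 0.035, 0.999, -0.001]
contact_force: [-1.0, -0.8, -1.2]
opening: 29.9
grip_force: 0.0
clock: 38.85
ee_pos: [566.7, 345.5, 254.1]
ee_rot: [0.0, 0.035, 0.999, 0.0]
contact_force: [-3.7, -1.9, 6.3]
opening: 9.8
grip_force: 59.4
t 38.85 lin [-0.0024  0.0049 -0.0051] twist [-0.0002  0.0002 -0.0001] j [0.55 0.48 0.42 1.5  0.   0.62] F [-3.7 -1.9  6.3]
t 38.85 lin [-0.0024  0.0049 -0.0051] twist [-3.000e-04 -3.000e-04  9.999e-01] j [0.55 0.48 0.42 1.5  0.   0.62] F [-3.7 -1.9  6.3]
1.48 [0. 0. 0.]
1.406 [-0.0027 -0.0381  0.0061]
1.332 [-0.0053 -0.0751  0.0102]
1.258 [-0.0079 -0.1106  0.0121]
1.184 [-0.0103 -0.1446  0.012 ]
1.11 [-0.0126 -0.1768  0.0097]
1.036 [-0.0147 -0.2071  0.0053]
0.962 [-0.0167 -0.2352 -0.0011]
0.888 [-0.0186 -0.2611 -0.0095]
0.814 [-0.0203 -0.2846 -0.02  ]
0.74 [-0.0217 -0.3056 -0.0324]
0.666 [-0.023  -0.3239 -0.0466]
0.592 [-0.0242 -0.3395 -0.0626]
0.518 [-0.0251 -0.3523 -0.0804]
0.444 [-0.0258 -0.3621 -0.0997]
0.37 [-0.0263 -0.369  -0.1205]
0.296 [-0.0265 -0.3729 -0.1427]
0.222 [-0.0266 -0.3738 -0.1662]
0.148 [-0.0264 -0.3717 -0.1908]
0.074 [-0.0261 -0.3665 -0.2163]
0.0 [-0.0255 -0.3584 -0.2428]
```

```bash
python3 -m jog '[{"linear":[-0.003,-0.038,0.006],"twist":[0,0,0]},{"linear":[-0.005,-0.075,0.01],"twist":[0,0,0]},{"linear":[-0.008,-0.11,0.012],"twist":[0,0,0]},{"linear":[-0.01,-0.1445,0.012],"twist":[0,0,0]},{"linear":[-0.0125,-0.177,0.01],"twist":[0,0,0]},{"linear":[-0.0145,-0.207,0.005],"twist":[0,0,0]},{"linear":[-0.0165,-0.235,-0.001],"twist":[0,0,0]},{"linear":[-0.0185,-0.261,-0.0095],"twist":[0,0,0]}]' && python3 -m jog '[{"linear":[0,0,0],"twist":[0,0,0]}]' && python3 -c "
from h import *
need(grip(.888)-[0,0,15],85.93)
g=bot.state()['ee_pos']+[0,0,15]
for a in np.linspace(.888,0,13)[1:]: print(a.round(3),((grip(a)-g)/400).round(4))"
```

```text
clock: 39.52
ee_pos: [559.5, 242.9, 248.3]
ee_rot: [-0.0, 0.035, 0.999, 0.002]
contact_force: [2.6, 14.7, -11.1]
opening: 9.7
grip_force: 61.4
clock: 39.6
ee_pos: [559.3, 241.1, 247.6]
ee_rot: [-0.001, 0.035, 0.999, 0.001]
contact_force: [3.5, 4.6, -14.4]
opening: 10.0
grip_force: 60.9
t 39.6 lin [-0.0027  0.0048  0.0068] twist [-0.0004 -0.0005 -0.0001] j [0.41 0.38 0.24 1.43 0.   0.48] F [  3.5   4.6 -14.4]
t 39.6 lin [-0.0027  0.0048  0.0068] twist [ 8.000e-04 -7.000e-04  9.999e-01] j [0.41 0.38 0.24 1.43 0.   0.48] F [  3.5   4.6 -14.4]
0.814 [-0.0043 -0.0188 -0.0036]
0.74 [-0.0058 -0.0397 -0.016 ]
0.666 [-0.0071 -0.058  -0.0302]
0.592 [-0.0082 -0.0736 -0.0462]
0.518 [-0.0091 -0.0864 -0.064 ]
0.444 [-0.0098 -0.0962 -0.0833]
0.37 [-0.0103 -0.1031 -0.1041]
0.296 [-0.0106 -0.107  -0.1263]
0.222 [-0.0107 -0.1079 -0.1498]
0.148 [-0.0105 -0.1058 -0.1744]
0.074 [-0.0101 -0.1006 -0.2   ]
0.0 [-0.0096 -0.0925 -0.2264]
```

```bash
python3 -m jog '[{"linear":[-0.002,-0.019,-0.004],"twist":[0,0,0]},{"linear":[-0.003,-0.04,-0.016],"twist":[0,0,0]},{"linear":[-0.0045,-0.058,-0.03],"twist":[0,0,0]},{"linear":[-0.0055,-0.0735,-0.046],"twist":[0,0,0]},{"linear":[-0.0065,-0.0865,-0.064],"twist":[0,0,0]},{"linear":[-0.007,-0.096,-0.083],"twist":[0,0,0]},{"linear":[-0.0075,-0.103,-0.104],"twist":[0,0,0]},{"linear":[-0.008,-0.107,-0.126],"twist":[0,0,0]}]' && python3 -m jog '[{"linear":[0,0,0],"twist":[0,0,0]}]' && python3 -c "
from h import *
for o in (15,17): need(grip(.296)-[0,0,o],85.93)
g=bot.state()['ee_pos']+[0,0,16]
for a in np.linspace(.296,0,5)[1:]: print(a.round(3),((grip(a)-g)/400).round(4))"
```

```text
clock: 40.27
ee_pos: [556.5, 199.6, 199.9]
ee_rot: [0.001, 0.035, 0.999, 0.002]
contact_force: [-2.1, 3.8, 8.5]
opening: 10.2
grip_force: 66.1
clock: 40.35
ee_pos: [556.3, 199.2, 198.3]
ee_rot: [0.0, 0.035, 0.999, 0.001]
contact_force: [1.6, 6.5, -8.6]
opening: 9.9
grip_force: 64.5
t 40.35 lin [-0.0031 -0.0023 -0.0031] twist [-0.0006  0.0001 -0.0003] j [0.34 0.36 0.08 1.29 0.   0.41] F [ 1.6  6.5 -8.6]
t 40.35 lin [-0.0031 -0.0023 -0.0031] twist [-2.000e-04 -1.000e-03  9.997e-01] j [0.34 0.36 0.08 1.29 0.   0.41] F [ 1.6  6.5 -8.6]
t 40.35 lin [-0.0031 -0.0023 -0.0081] twist [-0.0006  0.0001 -0.0003] j [0.34 0.36 0.08 1.29 0.   0.41] F [ 1.6  6.5 -8.6]
t 40.35 lin [-0.0031 -0.0023 -0.0081] twist [-2.000e-04 -1.000e-03  9.997e-01] j [0.34 0.36 0.08 1.29 0.   0.41] F [ 1.6  6.5 -8.6]
0.222 [-0.0032 -0.0032 -0.0291]
0.148 [-0.003  -0.001  -0.0537]
0.074 [-0.0027  0.0041 -0.0793]
0.0 [-0.0021  0.0122 -0.1057]
```

```bash
python3 -m jog '[{"linear":[-0.002,-0.003,-0.029],"twist":[0,0,0]},{"linear":[-0.002,-0.001,-0.0535],"twist":[0,0,0]},{"linear":[-0.002,0.004,-0.079],"twist":[0,0,0]},{"linear":[-0.002,0.009,-0.095],"twist":[0,0,0]},{"linear":[-0.002,0.012,-0.106],"twist":[0,0,0]},{"linear":[-0.002,0.012,-0.106],"twist":[0,0,0]}]' && python3 -m jog '[{"linear":[0,0,0],"twist":[0,0,0]},{"linear":[0,0,0],"twist":[0,0,0]}]' && python3 -c "
from h import *
for o in (14,17): need(grip(0)-[0,0,o],85.93)"
```

```text
clock: 40.85
ee_pos: [556.6, 202.9, 156.7]
ee_rot: [0.001, 0.036, 0.999, -0.0]
contact_force: [3.1, -4.8, 0.9]
opening: 9.9
grip_force: 66.7
clock: 41.02
ee_pos: [556.5, 202.9, 156.8]
ee_rot: [0.001, 0.036, 0.999, -0.0]
contact_force: [4.1, -2.4, -1.1]
opening: 10.0
grip_force: 66.2
t 41.0167 lin [-0.0026  0.003   0.0029] twist [0.     0.0007 0.    ] j [ 0.35  0.38  0.    1.19 -0.    0.42] F [ 4.1 -2.4 -1.1]
t 41.0167 lin [-0.0026  0.003   0.0029] twist [ 1.1e-03 -1.0e-04 -1.0e+00] j [ 0.35  0.38  0.    1.19 -0.    0.42] F [ 4.1 -2.4 -1.1]
t 41.0167 lin [-0.0026  0.003  -0.0046] twist [0.     0.0007 0.    ] j [ 0.35  0.38  0.    1.19 -0.    0.42] F [ 4.1 -2.4 -1.1]
t 41.0167 lin [-0.0026  0.003  -0.0046] twist [ 1.1e-03 -1.0e-04 -1.0e+00] j [ 0.35  0.38  0.    1.19 -0.    0.42] F [ 4.1 -2.4 -1.1]
```

```bash
python3 -m jog '[{"linear":[0,0.002,-0.004],"twist":[0,0,0]},{"linear":[0,0.002,-0.004],"twist":[0,0,0]},{"linear":[0,0.002,-0.004],"twist":[0,0,0]}]'
python3 - <<'E'
from h import *
for n in("top","scene"):
    im=bot.get_image(n); P=allpts(im); c=im["color"].astype(int); sat=c.max(2)-c.min(2)
    w=(sat>50)&(c[...,0]>c[...,2]+40)&(P[...,2]>110)&(P[...,2]<160)
    d=P[...,:2]-C; cy=d[...,0]*-np.sin(YAW)+d[...,1]*np.cos(YAW); cx=d[...,0]*np.cos(YAW)+d[...,1]*np.sin(YAW)
    print(n,[(lo+15,np.median(P[w&(abs(cx)<100)&(cy>lo)&(cy<lo+30)][:,2]).round(1)) for lo in range(-180,180,30)])
E
```

```text
clock: 41.27
ee_pos: [556.6, 203.4, 155.4]
ee_rot: [0.001, 0.036, 0.999, -0.0]
contact_force: [4.9, -4.4, -0.5]
opening: 9.5
grip_force: 66.3
top [(-165, np.float64(131.1)), (-135, np.float64(131.3)), (-105, np.float64(132.2)), (-75, np.float64(132.8)), (-45, np.float64(133.3)), (-15, np.float64(nan)), (15, np.float64(nan)), (45, np.float64(nan)), (75, np.float64(nan)), (105, np.float64(nan)), (135, np.float64(131.8)), (165, np.float64(130.5))]
scene [(-165, np.float64(130.2)), (-135, np.float64(130.7)), (-105, np.float64(131.5)), (-75, np.float64(132.0)), (-45, np.float64(132.4)), (-15, np.float64(132.9)), (15, np.float64(133.5)), (45, np.float64(132.6)), (75, np.float64(131.9)), (105, np.float64(131.4)), (135, np.float64(130.8)), (165, np.float64(130.0))]
  return _methods._mean(a, axis=axis, dtype=dtype,
  ret = ret.dtype.type(ret / rcount)
```

```bash
python3 -m jog '[{"linear":[0,0.001,-0.004],"twist":[0,0,0]},{"linear":[0,0.001,-0.008],"twist":[0,0,0]},{"linear":[0,0.001,-0.008],"twist":[0,0,0]}]' && python3 -m jog '[{"linear":[0,0,-0.004],"twist":[0,0,0]},{"linear":[0,0,-0.004],"twist":[0,0,0]},{"linear":[0,0,-0.004],"twist":[0,0,0]}]'
cat >> h.py <<'E'
def door():
    im=bot.get_image("scene"); P=allpts(im); c=im["color"].astype(int); sat=c.max(2)-c.min(2)
    w=(sat>50)&(c[...,0]>c[...,2]+40)&(P[...,2]>110)&(P[...,2]<160)
    d=P[...,:2]-C; cy=d[...,0]*-np.sin(YAW)+d[...,1]*np.cos(YAW); cx=d[...,0]*np.cos(YAW)+d[...,1]*np.sin(YAW)
    print([(lo+15,round(float(np.median(P[w&(abs(cx)<100)&(cy>lo)&(cy<lo+30)][:,2])),1)) for lo in range(-180,180,30)])
E
python3 -c "
from h import *
door()"
```

```text
clock: 41.62
ee_pos: [556.6, 204.4, 152.4]
ee_rot: [0.001, 0.036, 0.999, 0.0]
contact_force: [6.2, -1.7, 1.5]
opening: 9.9
grip_force: 66.7
clock: 41.87
ee_pos: [556.8, 204.4, 152.2]
ee_rot: [0.002, 0.036, 0.999, 0.001]
contact_force: [3.0, -3.9, 14.2]
opening: 9.6
grip_force: 68.0
[(-165, 129.9), (-135, 129.8), (-105, 129.9), (-75, 129.9), (-45, 129.8), (-15, 129.8), (15, 129.8), (45, 129.8), (75, 129.7), (105, 129.8), (135, 129.9), (165, 129.8)]
```

```bash
python3 -m jog '[{"linear":[0,0,0],"twist":[0,0,0]},{"linear":[0,0,0],"twist":[0,0,0]},{"linear":[0,0,0],"twist":[0,0,0]},{"linear":[0,0,0],"twist":[0,0,0]}]' -0.2 && python3 -m jog '[{"linear":[0,0,0.04],"twist":[0,0,0]},{"linear":[0,0,0.1],"twist":[0,0,0]},{"linear":[0,0,0.18],"twist":[0,0,0]},{"linear":[0,0,0.26],"twist":[0,0,0]},{"linear":[-0.05,-0.06,0.32],"twist":[0,0,0]},{"linear":[-0.1,-0.14,0.34],"twist":[0,0,0]},{"linear":[-0.15,-0.22,0.34],"twist":[0,0,0]},{"linear":[-0.15,-0.22,0.34],"twist":[0,0,0]}]' && python3 -c "
from h import *
door()
im=bot.get_image('scene');save(im,'end.png')"
```

```text
clock: 42.25
ee_pos: [554.8, 204.4, 149.7]
ee_rot: [-0.001, 0.035, 0.999, 0.0]
contact_force: [-0.3, -0.0, -0.6]
opening: 51.5
grip_force: 0.0
clock: 42.92
ee_pos: [492.0, 112.8, 287.4]
ee_rot: [-0.0, 0.036, 0.999, -0.0]
contact_force: [2.2, 0.7, -0.9]
opening: 51.3
grip_force: 0.0
[(-165, 129.9), (-135, 129.8), (-105, 129.8), (-75, 129.8), (-45, 129.9), (-15, 129.7), (15, 129.8), (45, 130.0), (75, 129.8), (105, 129.8), (135, 129.8), (165, 129.7)]
```

View pics/end.png

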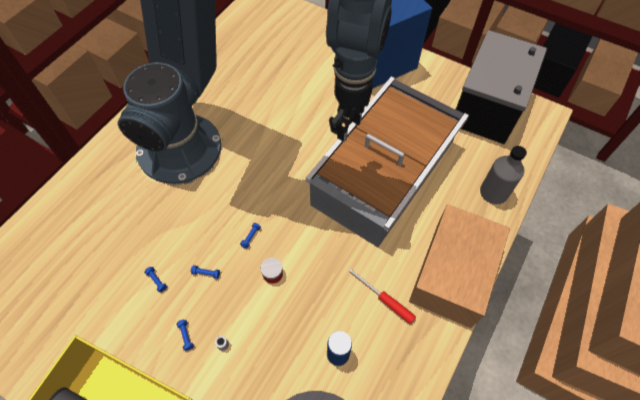

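The door lies flat (130 mm along its whole length, handle at (384,150)). Only the blue look-alikes and the bystanders are left on the bench, in their places, and the arm is clear.

```bash
python3 -c "
from bench import bot
print(bot.sign_off())"
```

```text
the job is handed in; nothing more can be done
None
```

The job is handed in at about 43 s on the robot's clock: all three steel bolts are in the square tin, both bearings are in the round tub, the door is shut flat, and nothing else on the bench was moved.

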